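# Make the cord-ball feeder ready: cells in, hopper filled, switch on

## Task

Make the cord-ball feeder ready: put every loose power cell into a bay of its own (any bay), fully home and level, flat end on the sprung plate under the hood and button against the fixed post - push the plate back with the flat end first, then tip the button end down. Also pour all six wooden balls from the metal cup into the feeder's hopper and stand the empty cup upright in the middle of its cork mat again. With all cells and balls in, throw the switch lever fully over, away from you; leave the chalk, the tape and the card box where they are.

Things in the scene. Friction and masses are not known exactly. Their poses are not given: they have to be found in the camera images.
- mat: round cork mat on the table, 90 mm across, 4 mm thick, fixed; origin at the centre of its underside
- cup: small open aluminium cup, 65 mm across the rim, 55 mm across the foot, 52 mm high, wall 2.5 mm, floor 3 mm, 90 g; it starts on the cork mat with the balls in it. Origin at the centre of its underside, z up through its mouth. It can be gripped from above across the rim (about 63 mm); the balls roll out freely once it is tipped some 110 degrees or more
- hopper (a point): centre of the hopper's inner floor, 33 mm above the table; the hopper is open above, 120 mm (feeder x) by 90 mm (feeder y) inside, walls 5 mm thick, rim 72 mm above the table; z up, axes as the feeder's
- cell1: power cell, a plain grey cylinder 34 mm in diameter and 90 mm long over all, 150 g, lying on the table; origin at the middle of its axis, x along the axis towards the end with the small steel button (14 mm across, 4 mm proud, included in the 90 mm); the other end is flat with a bare metal band. It may be absent
- button1 (a point): tip of the button of cell1, 45 mm from the cell's origin along its x
- cell2: power cell, a plain grey cylinder 34 mm in diameter and 90 mm long over all, 150 g, lying on the table; origin at the middle of its axis, x along the axis towards the end with the small steel button (14 mm across, 4 mm proud, included in the 90 mm); the other end is flat with a bare metal band. It may be absent
- button2 (a point): tip of the button of cell2, 45 mm from the cell's origin along its x
- cell3: power cell, a plain grey cylinder 34 mm in diameter and 90 mm long over all, 150 g, lying on the table; origin at the middle of its axis, x along the axis towards the end with the small steel button (14 mm across, 4 mm proud, included in the 90 mm); the other end is flat with a bare metal band. It may be absent
- button3 (a point): tip of the button of cell3, 45 mm from the cell's origin along its x
- bay1 (a point): bay at the feeder's -y side: where the middle of a seated cell's axis lies, 30 mm above the table; x along the bay from sprung plate to fixed post, y across, z up. All three bays are alike, 76 mm apart. Fixed post: face at x = +45 mm, 36 mm wide, top 42 mm above the table
- bay2 (a point): middle bay: where the middle of a seated cell's axis lies, 30 mm above the table; x along the bay from sprung plate to fixed post, y across, z up. Sprung plate of every bay: upright copper, 34 mm wide, 7 to 47 mm above the table, face at x = -41 mm when free; it yields up to 26 mm towards -x (about 1 N plus 0.35 N per mm)
- bay3 (a point): bay next to the hopper: where the middle of a seated cell's axis lies, 30 mm above the table; x along the bay from sprung plate to fixed post, y across, z up. Two low rails in every bay (x = -20 to +35 mm, y within 12 mm, tops 15 mm above the table) carry the cell; beside them is only the 4 mm base plate: room for fingers
- hood (a point): lower front edge of the middle bay's fixed black hood, at x = -36 mm of bay2, 49 mm above the table. Every bay has such a hood, 48 mm wide, back to x = -76 mm, top at 54 mm, with side cheeks 40 mm apart from x = -73 to -49 mm. The flat end goes in under it with the cell sloping down to it by about 20 degrees
- ball1: turned wooden cord-end ball, 15 mm in diameter, 10 g; origin at its centre
- ball2: turned wooden cord-end ball, 15 mm in diameter, 10 g; origin at its centre
- ball3: turned wooden cord-end ball, 15 mm in diameter, 10 g; origin at its centre
- ball4: turned wooden cord-end ball, 15 mm in diameter, 10 g; origin at its centre
- ball5: turned wooden cord-end ball, 15 mm in diameter, 10 g; origin at its centre
- ball6: turned wooden cord-end ball, 15 mm in diameter, 10 g; origin at its centre
- switch (a joint): angle of the feeder's switch lever, rad: 0 off (leaning 26 degrees towards the robot, feeder -x), 0.9 on (leaning as far towards feeder +x); it stays where it is left and needs about 1 N at the knob
- switch_tip (a point): centre of the switch lever's black ball knob, 26 mm in diameter, 60 mm above the lever's pivot; off, it is 80 mm above the table. The pivot is 26 mm above the table at the feeder's -y side, 79 mm beyond bay1 in -y and 50 mm behind it in -x, on a grey block 70 x 50 mm, top 29 mm above the table. The knob moves in the feeder's x-z plane
- chalk: bystander: flat white tailor's chalk, 42 x 49 x 8 mm
- tape: bystander: roll of red tape lying flat, 72 mm across, 19 mm high
- carton: bystander: small card box, 110 x 62 x 48 mm
Not all that is in view belongs to the job. Leave any pink, red or turquoise look-alike of the cell2 alone.

How it is judged (in metres and radians):
On the way, in this order (a step that is already met when the one before it is completed fails the run):
1. every cell is seated and all six balls are in the hopper (((x of cell1 in the frame of bay1 between -0.005 and 0.005 m and y of cell1 in the frame of bay1 between -0.005 and 0.005 m and z of cell1 in the frame of bay1 between -0.004 and 0.005 m and x of button1 in the frame of bay1 above 0.039 m and z of button1 in the frame of bay1 between -0.007 and 0.007 m) or (x of cell1 in the frame of bay2 between -0.005 and 0.005 m and y of cell1 in the frame of bay2 between -0.005 and 0.005 m and z of cell1 in the frame of bay2 between -0.004 and 0.005 m and x of button1 in the frame of bay2 above 0.039 m and z of button1 in the frame of bay2 between -0.007 and 0.007 m) or (x of cell1 in the frame of bay3 between -0.005 and 0.005 m and y of cell1 in the frame of bay3 between -0.005 and 0.005 m and z of cell1 in the frame of bay3 between -0.004 and 0.005 m and x of button1 in the frame of bay3 above 0.039 m and z of button1 in the frame of bay3 between -0.007 and 0.007 m)) and linear speed of each of cell1, cell2, cell3 below 0.03 m/s and ((x of cell2 in the frame of bay1 between -0.005 and 0.005 m and y of cell2 in the frame of bay1 between -0.005 and 0.005 m and z of cell2 in the frame of bay1 between -0.004 and 0.005 m and x of button2 in the frame of bay1 above 0.039 m and z of button2 in the frame of bay1 between -0.007 and 0.007 m) or (x of cell2 in the frame of bay2 between -0.005 and 0.005 m and y of cell2 in the frame of bay2 between -0.005 and 0.005 m and z of cell2 in the frame of bay2 between -0.004 and 0.005 m and x of button2 in the frame of bay2 above 0.039 m and z of button2 in the frame of bay2 between -0.007 and 0.007 m) or (x of cell2 in the frame of bay3 between -0.005 and 0.005 m and y of cell2 in the frame of bay3 between -0.005 and 0.005 m and z of cell2 in the frame of bay3 between -0.004 and 0.005 m and x of button2 in the frame of bay3 above 0.039 m and z of button2 in the frame of bay3 between -0.007 and 0.007 m)) and ((x of cell3 in the frame of bay1 between -0.005 and 0.005 m and y of cell3 in the frame of bay1 between -0.005 and 0.005 m and z of cell3 in the frame of bay1 between -0.004 and 0.005 m and x of button3 in the frame of bay1 above 0.039 m and z of button3 in the frame of bay1 between -0.007 and 0.007 m) or (x of cell3 in the frame of bay2 between -0.005 and 0.005 m and y of cell3 in the frame of bay2 between -0.005 and 0.005 m and z of cell3 in the frame of bay2 between -0.004 and 0.005 m and x of button3 in the frame of bay2 above 0.039 m and z of button3 in the frame of bay2 between -0.007 and 0.007 m) or (x of cell3 in the frame of bay3 between -0.005 and 0.005 m and y of cell3 in the frame of bay3 between -0.005 and 0.005 m and z of cell3 in the frame of bay3 between -0.004 and 0.005 m and x of button3 in the frame of bay3 above 0.039 m and z of button3 in the frame of bay3 between -0.007 and 0.007 m)) and x of ball1 in the frame of hopper between -0.06 and 0.06 m and y of ball1 in the frame of hopper between -0.045 and 0.045 m and z of ball1 in the frame of hopper between 0 and 0.04 m and x of ball2 in the frame of hopper between -0.06 and 0.06 m and y of ball2 in the frame of hopper between -0.045 and 0.045 m and z of ball2 in the frame of hopper between 0 and 0.04 m and x of ball3 in the frame of hopper between -0.06 and 0.06 m and y of ball3 in the frame of hopper between -0.045 and 0.045 m and z of ball3 in the frame of hopper between 0 and 0.04 m and x of ball4 in the frame of hopper between -0.06 and 0.06 m and y of ball4 in the frame of hopper between -0.045 and 0.045 m and z of ball4 in the frame of hopper between 0 and 0.04 m and x of ball5 in the frame of hopper between -0.06 and 0.06 m and y of ball5 in the frame of hopper between -0.045 and 0.045 m and z of ball5 in the frame of hopper between 0 and 0.04 m and x of ball6 in the frame of hopper between -0.06 and 0.06 m and y of ball6 in the frame of hopper between -0.045 and 0.045 m and z of ball6 in the frame of hopper between 0 and 0.04 m), for 0.2 s.
2. then the switch is thrown (value of joint switch above 0.7 rad), for 0.2 s.
At the end, for the whole second after the job is handed in: Each cell present lies in its own bay: middle within 5 mm of the bay point along and across, -4 to +5 mm in height, button at the post, at rest; six balls inside the hopper; cup upright (0.1 rad) on the mat, within 25 mm of its centre, at rest; switch lever above 0.7 rad (all of step 1 and horizontal distance between cup and mat below 0.025 m and angle between cup's own z axis and vertical below 0.1 rad and height (world z) of cup below 0.012 m and linear speed of cup below 0.03 m/s and value of joint switch above 0.7 rad); the robot touches nothing.
It fails at once if the chalk is shoved more than 30 mm (distance of chalk from where it was at the start of the episode above 0.03 m).
It fails at once if the tape is shoved more than 30 mm (distance of tape from where it was at the start of the episode above 0.03 m).
It fails at once if the card box is shoved more than 30 mm (distance of carton from where it was at the start of the episode above 0.03 m).
Of cell1, cell2, cell3 only 2 to 3 are there at a start; the rules pass over those that are not, and their reading is None.
At some moment in a run one of cell1, cell2, cell3 may be knocked a few centimetres aside while the robot is not near it.
It also fails if it takes over 208 s, if anything falls off the work surface, if the arm or the gripper's body presses on something with over 40 N, if the wrist force passes 120 N, or if a joint passes its speed limit or range.

## Robot

A 6-joint arm with a two-finger parallel gripper is mounted at the origin on the work surface; the furniture and walls round the work are solid. World frame = base frame: x ahead of the robot, y to its left, z up, the work surface at z = 0. Lengths are in mm, angles in rad, forces in N, time in s.
With the tool pointing down it reaches from about 300 to 875 mm from the base axis. Payload 4.2 kg.
Tool frame: the origin (TCP) lies midway between the tips of the shut fingers; the grasp point (between the pads) lies behind it (r.tcp_to_grasp is the z of the grasp point in the tool frame, in mm); z points along the fingers, x is the direction in which the jaws open and shut, and the axes are right-handed (so a half turn about z gives the same grasp; the last joint's range is limited). The gripper opens to 85 mm and grips with 20 to 120 N. Pads are 22 mm wide; open, the fingers measure 114 mm over their backs; the gripper's body (76 mm by 85 mm) begins 54 mm behind the grasp point. The pads swing forward as they close: fully open they stand 13 mm farther back than shut.
Start: joints at [-0.02, 0.32, 1.565, -0, 1.257, -0.02], TCP at [575.014, 0, 231.338] pointing down, gripper open.
Joint ranges: [-3.11, 3.11], [-0.84, 2.01], [0.21, 2.61], [-1.34, 4.49], [0.05, 2.63], [-2.56, 2.56]. Speed limits (rad/s): [2.57, 2.57, 3.14, 3.14, 3.14, 3.14].

## Interface

Orientations are given as a unit quaternion [w, x, y, z].
In Python, from rig import r gives the robot as it stands.
- The arm moves only by the shell command python3 -m jog 'ROWS' [OPENING] [FORCE]. ROWS is JSON, a list of rows, each a list of 4 numbers: the shift along the tool's x, y, z in mm, then the turn about the tool's z in degrees. In form: [[x, y, z, spin], ...]. A call has 1 to 20 rows; each row is the pose to reach, as a shift and turn from the pose commanded when the call began, along the tool's axes at that moment; what a row does not reach only later rows make up. A row lasts 1/10 s, in which the tool goes at most 50 mm and 8.59 degrees, less where a joint would pass 70% of its speed; a pose out of reach is approached as far as the arm can. A call with a gripper value outside its range is refused whole. OPENING is the gripper command: -1 is shut, 1 is fully open, values between are in proportion, set as the call begins (- or left out, the last holds). The fingers move at their own pace and stop on an object; FORCE is the grip in N (left out, the last holds). Time passes only in rows, so rows that repeat a pose let the fingers close. It gives the time, the measured TCP pose, the force and the opening at its end, in the units of the state.
- r.sense(): the state, without advancing time (a new reading comes with each control period).
- r.camera(name): name is "scene" or "side" or "wrist"; returns a dict with "image" (400x640x3 uint8, blue, green, red), "mtx" (3x3 intrinsics, pixels), "k1" (the pictures are not rectified: a ray, as slopes to the right and down, at radius r is drawn at 1 + k1 r^2 times it, then the intrinsics apply), "rvec" (rotation vector, rad) and "tvec" (3), from world to camera coordinates, as OpenCV has them; the wrist camera has in their place "mount" (4x4, takes a point from camera to tool coordinates, whose origin is the TCP and whose axes are the tool frame's). Camera axes: x right, y down, z forward; pixel columns grow to the right and rows downward; lengths in mm; the calibration is good to about 2 mm. A picture is of the moment at which its call begins: read the wrist's pose just before it. There is no depth.
- r.finish_job(): hands the job in, once; it reports no verdict.
The state is a dict: "clock": time; "joints": joint angles; "qvel": joint speeds; "tau": joint torques, N m; "eef_pos": TCP position; "eef_rot": TCP orientation; "ft_force": force on the tool from outside, world axes, zero at the start; "torque": the same for the moment, N m; "gripper_width": finger opening in mm.
Only numpy, scipy, OpenCV 4.12 (cv2) and the standard library are available. Lean on these libraries where they do the work, as an engineer would, in place of code of your own. Each camera call takes 0.05 s, during which the arm holds its last target. There are 200 camera calls.

## Working session

There is one attempt and no reset: what is moved stays moved. The work goes in short steps, Python scripts to look and compute and a shell command to move; the robot and the scene stay as the last step left them, time stands still between calls to the robot, and variables do not carry over. Pictures are saved under pics/ and viewed, about 12 in all and at most 16, crops included, and the job is handed in when it is done.

```bash
ls; mkdir -p pics
python3 - <<'E'
from rig import r
import cv2
print(r.sense(), r.tcp_to_grasp)
for n in("scene","side"):
    c=r.camera(n); cv2.imwrite(f"pics/{n}0.png",c["image"]); print(n,c["mtx"],c["k1"],c["rvec"],c["tvec"])
c=r.camera("wrist");print(c["mtx"],c["k1"],c["mount"]);cv2.imwrite("pics/wrist0.png",c["image"])
E
```

```text
pics
{'clock': 0.0, 'joints': array([-2.00290474e-02,  3.20270818e-01,  1.56567232e+00, -2.17230055e-05,
        1.25741791e+00, -1.99837956e-02]), 'qvel': array([-7.91619336e-04, -6.40102354e-04, -1.40334670e-03,  1.42920091e-05,
        1.37748727e-03, -2.76479464e-04]), 'tau': array([ 7.05825660e-04, -4.15526962e+01, -2.34157133e+01, -1.88356019e-06,
        8.09230405e-03,  1.54784908e-05]), 'eef_pos': array([ 5.74516939e+02, -1.28379286e-02,  2.30496982e+02]), 'eef_rot': array([-7.36098212e-06,  9.99999609e-01, -1.92684335e-05, -8.84228351e-04]), 'ft_force': array([-0.58117616, -0.07284245,  0.18423171]), 'torque': array([ 0.07466742, -0.00395611, -0.00271345]), 'gripper_width': 85.32886728098232} -18.700000000000003
scene [[423.37139351   0.         318.92666069]
 [  0.         423.37139351 194.66955865]
 [  0.           0.           1.        ]] -0.08099565747512408 [ 0.79659956 -2.29873043  1.38357992] [ 255.98837598  237.81400683 1213.15663562]
side [[422.49670276   0.         317.57967497]
 [  0.         422.49670276 198.88622568]
 [  0.           0.           1.        ]] 0.022431496877243502 [ 1.94965086  0.00737496 -0.04042844] [-404.08964212   45.25329063 1469.90167417]
[[347.09498451   0.         324.76396624]
 [  0.         347.09498451 196.43596796]
 [  0.           0.           1.        ]] -0.02495929989233196 [[ 9.99999934e-01  3.64662161e-04 -2.86241968e-06 -1.19621800e+00]
 [-3.46881892e-04  9.53604919e-01  3.01060687e-01 -7.63845217e+01]
 [ 1.12515058e-04 -3.01060666e-01  9.53604983e-01 -1.42877283e+02]
 [ 0.00000000e+00  0.00000000e+00  0.00000000e+00  1.00000000e+00]]
```

View pics/scene0.png

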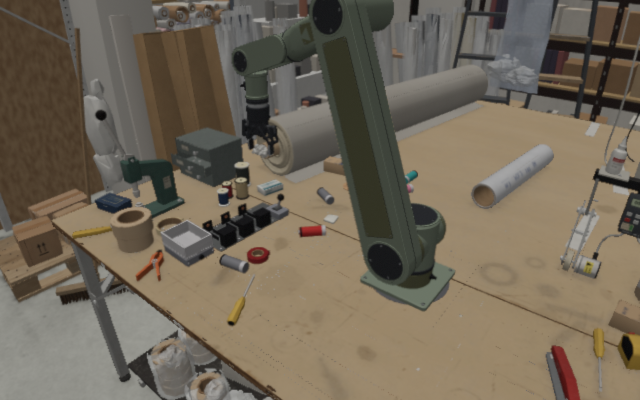

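View pics/side0.png

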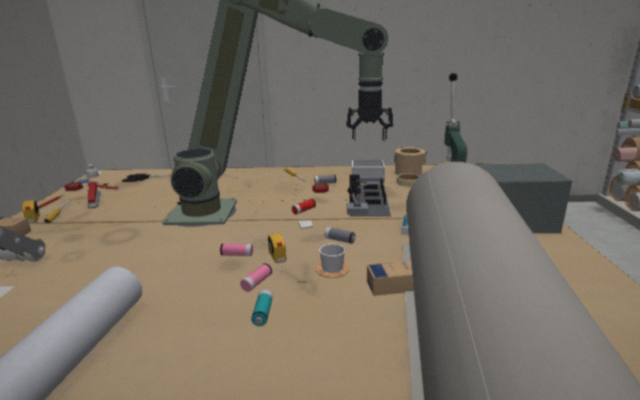

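```bash
cat > h.py <<'E'
from rig import r
import numpy as np, cv2
from scipy.spatial.transform import Rotation as R
def cam(n):
    s=r.sense(); c=r.camera(n)
    if n=="wrist":
        q=s["eef_rot"]; Rt=R.from_quat([q[1],q[2],q[3],q[0]]).as_matrix(); M=np.array(c["mount"])
        c["Rcw"]=Rt@M[:3,:3]; c["o"]=Rt@M[:3,3]+s["eef_pos"]
    else:
        Rm=cv2.Rodrigues(np.array(c["rvec"],float))[0]; c["Rcw"]=Rm.T; c["o"]=-Rm.T@np.array(c["tvec"]).ravel()
    return c
def ray(c,u,v):
    p=cv2.undistortPoints(np.array([[[u,v]]],float),c["mtx"],np.array([c["k1"],0,0,0,0.]))[0,0]
    return c["Rcw"]@np.array([p[0],p[1],1])
def at(c,u,v,z):
    d=ray(c,u,v); return (c["o"]+d*(z-c["o"][2])/d[2]).round(1)
def tri(c1,p1,c2,p2):
    d1,d2=ray(c1,*p1),ray(c2,*p2); A=np.stack([d1,-d2],1)
    t=np.linalg.lstsq(A,c2["o"]-c1["o"],rcond=None)[0]
    a,b=c1["o"]+t[0]*d1,c2["o"]+t[1]*d2; return ((a+b)/2).round(1),np.linalg.norm(a-b).round(1)
def proj(c,P):
    p=cv2.projectPoints((np.array(P,float)-c["o"])@c["Rcw"],np.zeros(3),np.zeros(3),c["mtx"],np.array([c["k1"],0,0,0,0.]))[0]
    return p[:,0].round(1)
E
python3 - <<'E'
from h import *
a=cam("scene");b=cam("side")
print(a["o"],b["o"])
for n,u,v,z in[("cellA",233,263,17),("cellB",325,195,17),("hop",188,240,72),("tape",258,255,19),("chalk",331,219,8),("red",313,231,17),("knob",281,198,80)]:print(n,at(a,u,v,z))
for n,u,v,z in[("cellA",325,179,17),("cellB",340,235,17),("cup",332,270,4),("hop",368,165,72),("tape",320,187,19),("chalk",305,225,8),("carton",390,278,24),("knob",354,177,80)]:print(n,at(b,u,v,z))
cv2.imwrite("pics/a1.png",cv2.resize(a["image"][150:300,140:360],None,fx=3.6,fy=3.6,interpolation=3))
cv2.imwrite("pics/b1.png",cv2.resize(b["image"][140:310,250:430],None,fx=3.5,fy=3.5,interpolation=3))
E
```

```text
[-397.16550768  911.62243489  777.84231611] [  451.39193696 -1338.34245312   575.35382882]
cellA [429.2 280.1  17. ]
cellB [ 477.3 -228.7   17. ]
hop [561.4 334.4  72. ]
tape [397.8 207.4  19. ]
chalk [ 361.2 -112.5    8. ]
red [353.1  -2.4  17. ]
knob [511.9 -22.3  80. ]
cellA [428.  280.8  17. ]
cellB [ 476.1 -224.7   17. ]
cup [ 451.2 -397.7    4. ]
hop [600.7 284.3  72. ]
tape [409.6 182.   19. ]
chalk [ 368.2 -134.     8. ]
carton [ 588.8 -468.9   24. ]
knob [535.5 115.2  80. ]
```

View pics/a1.png

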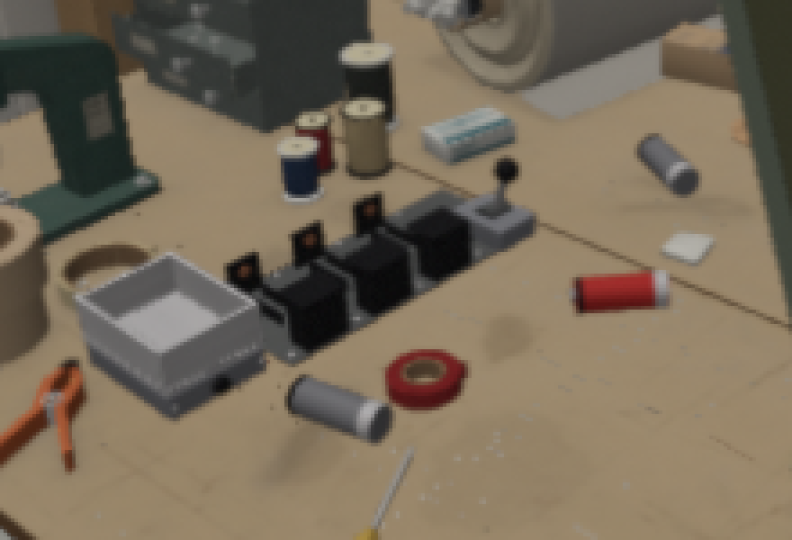

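View pics/b1.png

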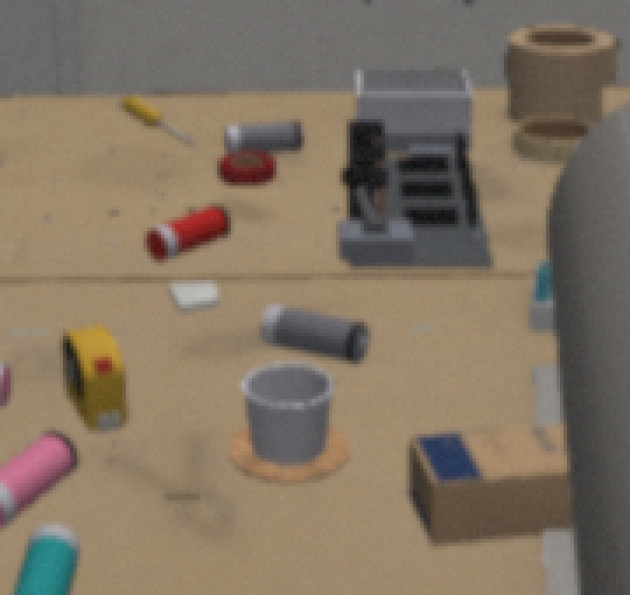

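Run:
```python
from h import *
a=cam("scene");b=cam("side")
f=lambda u,v:(140+u/3.6,150+v/3.6)
g=lambda u,v:(250+u/3.5,140+v/3.5)
print("knob",tri(a,f(507,170),b,g(355,177)))
for p in[(78,298),(168,255),(258,315),(175,362)]:print("rim",at(a,*f(*p),72))
for p in[(243,258),(309,230),(370,198)]:print("posttop",at(a,*f(*p),42))
for p in[(290,390),(380,425)]:print("A ends",at(a,*f(*p),17))
for p in[(272,325),(355,342)]:print("B ends",at(b,*g(*p),17))
```

```text
knob (array([518.1, -26.8,  80.2]), np.float64(2.7))
rim [659.  361.6  72. ]
rim [656.7 269.4  72. ]
rim [516. 281.  72.]
rim [514.8 366.6  72. ]
posttop [641.6 201.5  42. ]
posttop [632.6 129.1  42. ]
posttop [633.1  49.9  42. ]
A ends [476.3 288.   17. ]
A ends [382.1 273.5  17. ]
B ends [ 440.  -209.6   17. ]
B ends [ 508.6 -242.9   17. ]
```

View pics/wrist0.png

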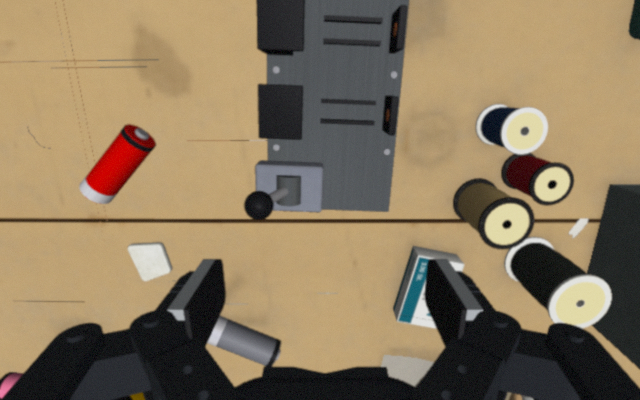

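Run:
```python
from h import *
c=cam("wrist")
for n,u,v,z in[("b1r1",322,101,15),("b1r1",375,103,15),("b1r2",321,121,15),("b1r2",375,124,15),("b2r1",324,18,15),("b2r1",381,20,15),("b2r2",323,41,15),("b2r2",380,44,15),("knob",258,205,80),("post1",384,98,42),("post1",384,134,42),("hood1front",302,86,54),("hood1front",302,138,54),("hood1back",259,86,54),("hood1back",259,139,54),("blk",257,162,29),("blk",321,163,29),("blk",322,212,29),("Bflat",215,332,17),("Bbut",272,354,17)]:print(n,at(c,u,v,z))
```

```text
b1r1 [570.9  63.1  15. ]
b1r1 [623.9  61.3  15. ]
b1r2 [569.8  43.5  15. ]
b1r2 [624.8  40.5  15. ]
b2r1 [572.9 138.7  15. ]
b2r1 [626.5 137.1  15. ]
b2r2 [571.9 118.7  15. ]
b2r2 [626.5 116.1  15. ]
knob [513.8 -24.5  80. ]
post1 [628.3  66.9  42. ]
post1 [629.9  33.9  42. ]
hood1front [553.6  77.4  54. ]
hood1front [552.7  31.7  54. ]
hood1back [515.7  77.4  54. ]
hood1back [513.1  30.8  54. ]
blk [505.1   4.   29. ]
blk [569.8   3.   29. ]
blk [570.7 -49.8  29. ]
Bflat [ 437.7 -212.6   17. ]
Bbut [ 506.8 -245.8   17. ]
```

```bash
python3 -m jog '[[-50,100,10,40],[-102,229,30,80],[-102,229,30,115],[-102,229,30,115],[-102,229,30,115],[-102,229,30,115],[-102,229,30,115],[-102,229,30,115],[-102,229,30,115],[-102,229,30,115],[-102,229,30,115],[-102,229,30,115],[-102,229,30,115],[-102,229,30,115],[-102,229,30,115],[-102,229,30,115],[-102,229,30,115]]' 1 40
python3 - <<'E'
from h import *
s=r.sense();print(s["eef_pos"],s["eef_rot"],s["joints"])
c=cam("wrist");cv2.imwrite("pics/w1.png",c["image"])
E
```

```text
clock: 2.1
eef_pos: [473.0, -229.0, 201.3]
eef_rot: [0.0, -0.538, 0.843, -0.0]
ft_force: [0.2, -0.0, -0.4]
gripper_width: 85.5
[ 472.99623154 -228.99769422  201.33978687] [ 3.43516045e-05 -5.37675270e-01  8.43152004e-01 -2.68236923e-05] [-4.72786054e-01  2.63827651e-01  1.72410246e+00  3.51447912e-05
  1.15358151e+00  1.53343738e+00]
```

View pics/w1.png

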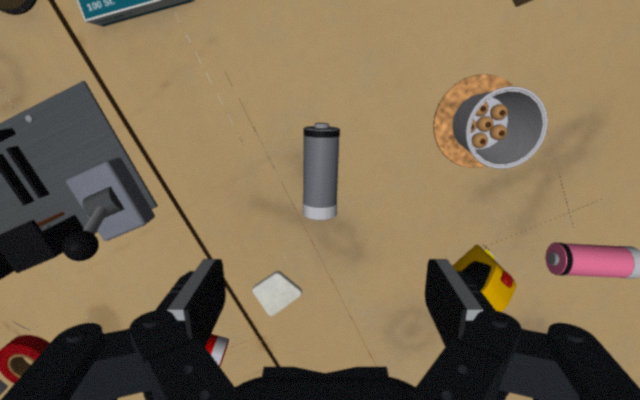

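Run:
```python
from h import *
c=cam("wrist")
b=at(c,321.5,127,17);f=at(c,320.5,216,17);d=(b-f)[:2];print("B",b,f,np.linalg.norm(d),(b+f)/2,np.degrees(np.arctan2(d[1],d[0])))
hsv=cv2.cvtColor(c["image"],cv2.COLOR_BGR2HSV)
print("camera",c["o"])
for p in[(504,87),(546,127),(508,167),(468,140)]:print("rim",at(c,*p,56))
for p in[(470,75),(434,122),(475,168)]:print("mat",at(c,*p,4))
for n,u,v,z in[("knob",80,246,80),("blk",105,158,29),("blk",156,207,29),("blk",121,236,29),("chalk",277,293,8)]:print(n,at(c,u,v,z))
```

```text
B [ 510.7 -244.4   17. ] [ 431.1 -206.    17. ] 88.3782778741473 [ 470.9 -225.2   17. ] -25.7532219945414
camera [ 541.48327517 -261.91456823  344.23359905]
rim [ 481.8 -392.3   56. ]
rim [ 436.5 -415.3   56. ]
rim [ 417.  -376.8   56. ]
rim [ 453.5 -352.6   56. ]
mat [ 494.8 -389.7    4. ]
mat [ 468.1 -344.4    4. ]
mat [ 407.7 -366.7    4. ]
knob [513.5 -20.4  80. ]
blk [571.5 -50.8  29. ]
blk [510.5 -67.7  29. ]
blk [499.6 -18.6  29. ]
chalk [ 365.4 -121.5    8. ]
```

```bash
python3 -m jog '[[-2.5,-8.5,50,0.9],[-2.5,-8.5,100,0.9],[-2.5,-8.5,150,0.9],[-2.5,-8.5,175,0.9],[-2.5,-8.5,190,0.9],[-2.5,-8.5,197,0.9],[-2.5,-8.5,197,0.9],[-2.5,-8.5,197,0.9]]'
python3 -m jog '[[0,0,0,0],[0,0,0,0],[0,0,0,0],[0,0,0,0],[0,0,0,0],[0,0,0,0],[0,0,0,0],[0,0,0,0],[0,0,0,0],[0,0,0,0]]' -1 40
python3 -m jog '[[0,0,-20,0],[0,0,-60,0],[0,0,-100,0],[0,0,-140,0],[0,0,-140,0],[0,0,-140,0]]'
```

```text
clock: 3.0
eef_pos: [482.5, -230.7, 5.1]
eef_rot: [0.0, -0.531, 0.848, -0.001]
ft_force: [-0.3, -0.0, 0.8]
gripper_width: 85.4
clock: 4.0
eef_pos: [482.1, -230.4, 5.0]
eef_rot: [0.0, -0.531, 0.848, -0.0]
ft_force: [-1.0, -0.1, 5.9]
gripper_width: 32.7
clock: 4.6
eef_pos: [481.7, -230.3, 144.5]
eef_rot: [0.0, -0.531, 0.848, -0.0]
ft_force: [-0.1, 0.0, -0.8]
gripper_width: 32.8
```

```bash
python3 -m jog '[[-40,2,0,-5],[-90,4,0,-10],[-140,6,0,-15],[-190,8,0,-20],[-240,10,0,-24.5],[-280,11,0,-24.5],[-300,11.6,0,-24.5],[-308,11.6,0,-24.5],[-308,11.6,0,-24.5],[-308,11.6,0,-24.5]]'
python3 - <<'E'
from h import *
c=cam("wrist");cv2.imwrite("pics/w2.png",c["image"]);s=r.sense();print(s["eef_pos"],c["o"])
E
```

```text
clock: 5.6
eef_pos: [605.0, 50.3, 143.6]
eef_rot: [-0.001, -0.698, 0.716, 0.0]
ft_force: [-0.4, 0.0, -0.8]
gripper_width: 32.4
[605.0606099   50.1512669  143.93018131] [680.88338303  48.03098763 286.35596876]
```

View pics/w2.png

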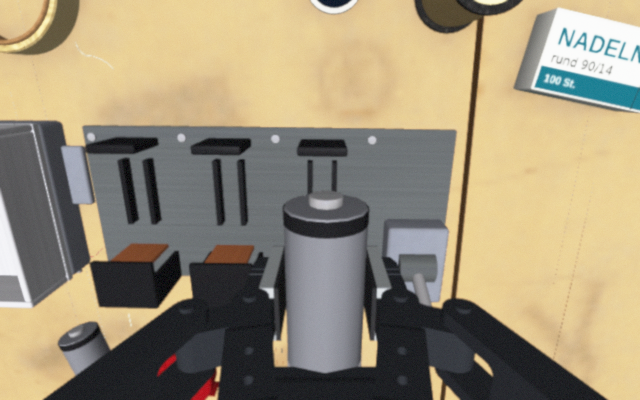

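Run:
```python
from h import *
c=cam("wrist")
for n,u,v,z in[("post1 in L",297,154,42),("post1 in R",346,154,42),("post1 out",300,140,42),("post2 in L",192,153,42),("post2 in R",247,153,42),("post3 L",90,151,42),("post3R",148,151,42),("r1 L",310,160,15),("r1 R",334,160,15),("r2 L",219,160,15),("r2 L",219,225,15),("r2 R",241,159,15),("r2 R",242,224,15),("r3L",125,160,15),("r3L",130,222,15),("r3R",149,159,15),("r3R",155,221,15),("blkR",447,222,29),("blkL",386,222,29),("hopr",62,123,72),("hopr",84,268,72),("A but",80,328,17),("Aside",60,345,17),("Aside",103,328,17)]:print(n,at(c,u,v,z))
```

```text
post1 in L [635.6  68.4  42. ]
post1 in R [634.7  33.5  42. ]
post1 out [645.5  65.8  42. ]
post2 in L [638.4 143.4  42. ]
post2 in R [637.3 104.   42. ]
post3 L [642. 217.  42.]
post3R [640.7 174.8  42. ]
r1 L [625.5  60.6  15. ]
r1 R [625.   41.5  15. ]
r2 L [627.5 133.1  15. ]
r2 L [571.9 139.6  15. ]
r2 R [627.8 115.4  15. ]
r2 R [572.3 120.1  15. ]
r3L [629.6 208.8  15. ]
r3L [576.5 215.2  15. ]
r3R [629.9 189.2  15. ]
r3R [576.8 193.6  15. ]
blkR [575.3 -47.7  29. ]
blkL [576.6   1.2  29. ]
hopr [664.6 210.   72. ]
hopr [564.5 220.   72. ]
A but [471.4 283.7  17. ]
Aside [452.  308.6  17. ]
Aside [471.2 261.5  17. ]
```

```bash
python3 -m jog '[[-1.2,-12,0,0.5],[-1.2,-12,30,0.5],[-1.2,-12,60,0.5],[-1.2,-12,80,0.5],[-1.2,-12,91,0.5],[-1.2,-12,94,0.5],[-1.2,-12,94,0.5],[-1.2,-12,94,0.5]]'
python3 -m jog '[[0,0,2,0],[0,0,4,0],[0,0,5,0],[0,0,5,0]]'
python3 -m jog '[[0,0,1.5,0],[0,0,3,0],[0,0,4,0],[0,0,4,0]]'
python3 - <<'E'
from h import *
c=cam("side");cv2.imwrite("pics/s2.png",cv2.resize(c["image"][130:240,310:430],None,fx=5,fy=5,interpolation=3))
E
```

```text
clock: 6.5
eef_pos: [618.8, 52.5, 51.6]
eef_rot: [0.001, -0.695, 0.719, -0.001]
ft_force: [-0.5, 1.4, -1.2]
gripper_width: 32.8
clock: 6.9
eef_pos: [618.3, 52.8, 46.7]
eef_rot: [0.001, -0.695, 0.719, -0.001]
ft_force: [-1.1, -0.7, 5.3]
gripper_width: 33.0
clock: 7.3
eef_pos: [617.9, 52.6, 45.1]
eef_rot: [0.001, -0.695, 0.719, -0.001]
ft_force: [-7.7, -1.8, 19.5]
gripper_width: 32.8
```

View pics/s2.png

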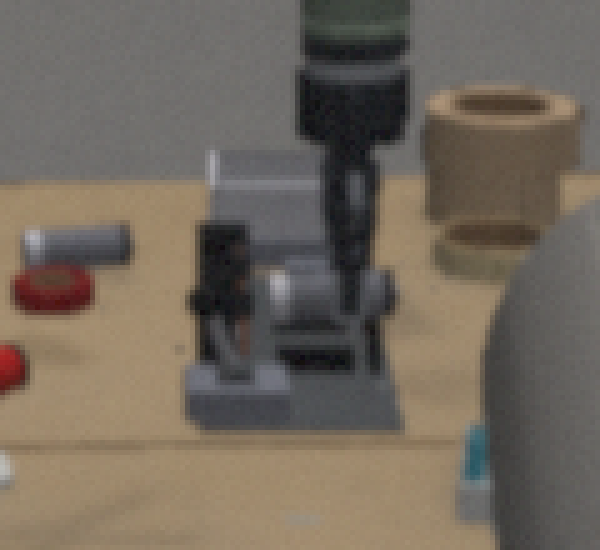

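```bash
python3 -m jog '[[0,0,0,0],[0,0,0,0],[0,0,1,0],[0,0,1,0]]' -1 20
python3 -m jog '[[0,0,1,0],[0,0,1,0],[0,0,2,0],[0,0,2,0]]'
```

```text
clock: 7.75
eef_pos: [617.7, 52.7, 44.3]
eef_rot: [0.0, -0.695, 0.719, -0.001]
ft_force: [-8.3, -0.1, 20.3]
gripper_width: 32.4
clock: 8.15
eef_pos: [617.4, 52.6, 42.3]
eef_rot: [0.0, -0.695, 0.719, -0.0]
ft_force: [-8.9, -1.4, 20.7]
gripper_width: 33.1
```

```bash
python3 -m jog '[[0,0,1,0],[0,0,1.5,0],[0,0,2,0],[0,0,2,0]]'
python3 - <<'E'
from h import *
c=cam("side");cv2.imwrite("pics/s3.png",cv2.resize(c["image"][150:220,340:400],None,fx=8,fy=8,interpolation=3))
c=cam("wrist");cv2.imwrite("pics/w3.png",c["image"])
a=cv2.imread("pics/s3.png");b=c["image"];m=np.zeros((560,800,3),np.uint8);m[:560,:480]=a;m[:200,480:]=cv2.resize(b,(320,200));cv2.imwrite("pics/m3.png",m)
E
```

```text
clock: 8.55
eef_pos: [617.1, 52.7, 40.5]
eef_rot: [-0.0, -0.695, 0.719, -0.0]
ft_force: [-10.4, -1.6, 23.1]
gripper_width: 33.0
```

View pics/m3.png

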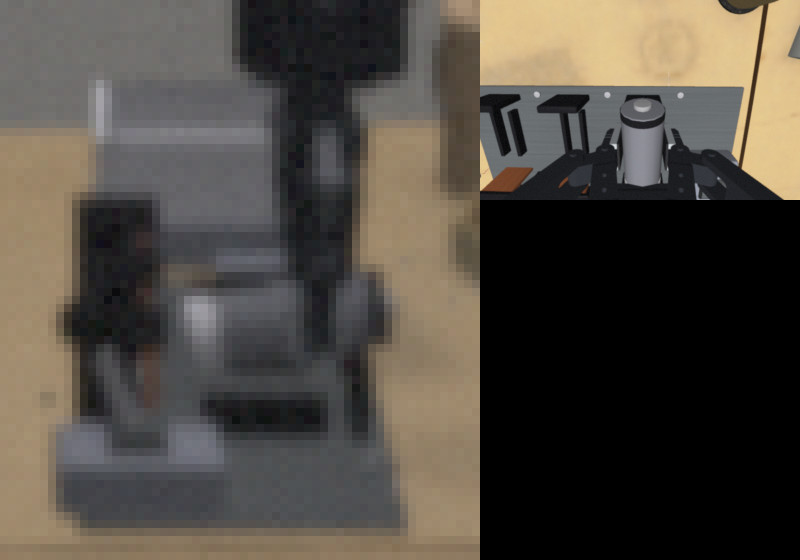

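```bash
python3 -m jog '[[0,0,1,0],[0,0,2,0],[0,0,3,0],[0,0,4,0],[0,0,4,0]]'
python3 - <<'E'
from h import *
c=cam("side");a=cv2.resize(c["image"][160:215,340:395],None,fx=8,fy=8,interpolation=3)
w=cam("wrist");m=np.zeros((440,800,3),np.uint8);m[:,:440]=a;m[:400,440:]=w["image"][:400,140:500];cv2.imwrite("pics/m4.png",m)
E
```

```text
clock: 9.15
eef_pos: [616.8, 52.8, 36.3]
eef_rot: [-0.0, -0.695, 0.719, 0.0]
ft_force: [-10.9, -0.0, 21.7]
gripper_width: 32.8
```

View pics/m4.png

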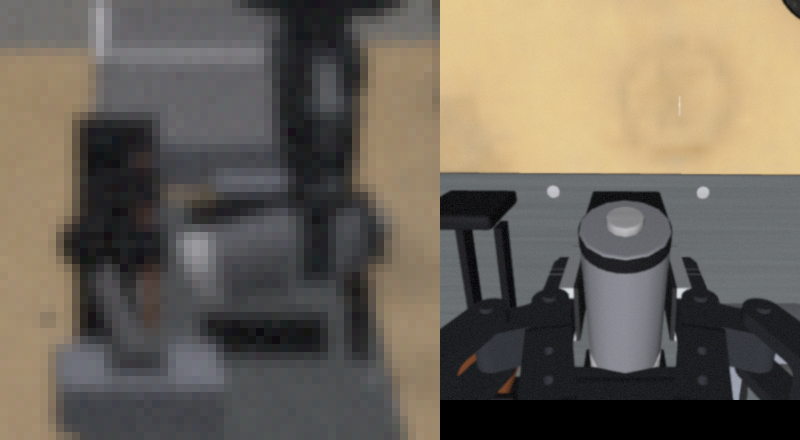

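```bash
python3 -m jog '[[0,0,1,0],[0,0,2,0],[0,0,3,0],[0,0,4,0],[0,0,4,0]]'
python3 - <<'E'
from h import *
w=cam("wrist");cv2.imwrite("pics/m5.png",w["image"][150:400,160:480]);b=cam("side");print(b["o"])
cv2.imwrite("pics/s5.png",cv2.resize(b["image"][160:215,340:395],None,fx=8,fy=8,interpolation=3))
E
```

```text
clock: 9.75
eef_pos: [616.6, 52.9, 32.4]
eef_rot: [-0.0, -0.695, 0.719, 0.0]
ft_force: [-11.9, -1.0, 23.1]
gripper_width: 32.5
[  451.39193696 -1338.34245312   575.35382882]
```

View pics/m5.png

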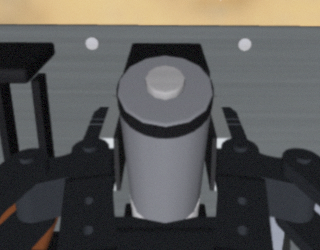

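```bash
python3 -m jog '[[0,0,-4.5,0],[0,0,-4.5,0],[0,3,-3.5,0],[0,6,-2.3,0],[0,9,-1,0],[0,12,0.2,0],[0,12,0.2,0]]' -1 30
python3 -m jog '[[0,3,1.2,0],[0,6,2.4,0],[0,9,3.6,0],[0,9,3.6,0]]'
python3 -m jog '[[0,3,1.2,0],[0,6,2.4,0],[0,9,3.6,0],[0,9,3.6,0]]'
```

```text
clock: 10.55
eef_pos: [606.8, 53.3, 29.2]
eef_rot: [0.001, -0.695, 0.719, -0.001]
ft_force: [-3.0, -0.1, 7.7]
gripper_width: 33.0
clock: 10.95
eef_pos: [598.6, 53.5, 24.9]
eef_rot: [0.001, -0.695, 0.719, -0.001]
ft_force: [3.9, -0.6, 1.2]
gripper_width: 32.6
clock: 11.35
eef_pos: [589.9, 53.7, 21.2]
eef_rot: [0.002, -0.695, 0.719, -0.002]
ft_force: [7.1, -0.6, 1.1]
gripper_width: 32.9
```

```bash
python3 -m jog '[[0,0,2,0],[0,0,4,0],[0,0,6,0],[0,0,6,0]]'
python3 -m jog '[[0,0,2,0],[0,0,4,0],[0,0,6,0],[0,0,6,0]]'
```

```text
clock: 11.75
eef_pos: [591.9, 53.8, 17.1]
eef_rot: [0.003, -0.695, 0.719, -0.003]
ft_force: [7.3, -0.5, 10.8]
gripper_width: 32.4
clock: 12.15
eef_pos: [593.5, 53.5, 12.8]
eef_rot: [0.005, -0.695, 0.719, -0.004]
ft_force: [7.3, -2.6, 17.4]
gripper_width: 32.8
```

```bash
python3 -m jog '[[0,0,1,0],[0,0,2,0],[0,0,3,0],[0,0,3,0]]' -1 20
python3 - <<'E'
from h import *
w=cam("wrist");cv2.imwrite("pics/m6.png",w["image"][150:400,160:480])
E
```

```text
clock: 12.55
eef_pos: [594.3, 53.5, 10.5]
eef_rot: [0.005, -0.695, 0.719, -0.005]
ft_force: [6.8, -2.4, 20.9]
gripper_width: 32.6
```

View pics/m6.png

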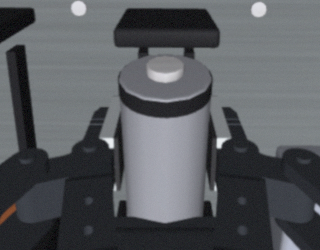

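```bash
python3 -m jog '[[0,0,1,0],[0,0,2,0],[0,0,3,0],[0,0,4,0],[0,0,4,0]]' -1 20
python3 -m jog '[[0,-2,0,0],[0,-4,0,0],[0,-6,0,0],[0,-8,-1,0],[0,-8,-2,0]]'
```

```text
clock: 13.1
eef_pos: [595.1, 53.6, 7.3]
eef_rot: [0.006, -0.695, 0.719, -0.006]
ft_force: [6.9, -1.9, 24.3]
gripper_width: 33.1
clock: 13.6
eef_pos: [595.5, 53.4, 6.7]
eef_rot: [-0.0, -0.695, 0.719, 0.0]
ft_force: [-3.1, 0.5, 15.6]
gripper_width: 32.6
```

```bash
python3 -m jog '[[0,0,0,0],[0,0,0,0],[0,0,0,0],[0,0,-15,0],[0,0,-40,0],[0,0,-65,0],[0,-10,-75,0],[0,-20,-75,0],[0,-20,-75,0]]' 0.2 20
python3 -m jog '[[0,0,0,0],[0,0,0,0],[0,0,0,0],[0,0,0,0],[0,0,0,0],[0,0,0,0]]' -1
python3 - <<'E'
from h import *
w=cam("wrist");cv2.imwrite("pics/m7.png",w["image"]);s=cam("side");cv2.imwrite("pics/s7.png",s["image"])
m=np.zeros((600,640,3),np.uint8);m[:400]=w["image"];m[400:,:300]=cv2.resize(s["image"][160:220,330:420],(300,200),interpolation=3)
cv2.imwrite("pics/m7.png",m);print(at(w,320,150,47))
E
```

```text
clock: 14.5
eef_pos: [616.6, 52.7, 78.0]
eef_rot: [-0.0, -0.695, 0.719, 0.0]
ft_force: [-0.6, -0.3, -0.2]
gripper_width: 51.4
clock: 15.1
eef_pos: [615.8, 52.8, 79.0]
eef_rot: [0.0, -0.695, 0.719, -0.0]
ft_force: [0.8, -0.3, -0.6]
gripper_width: -0.1
[661.1  53.1  47. ]
```

View pics/m7.png

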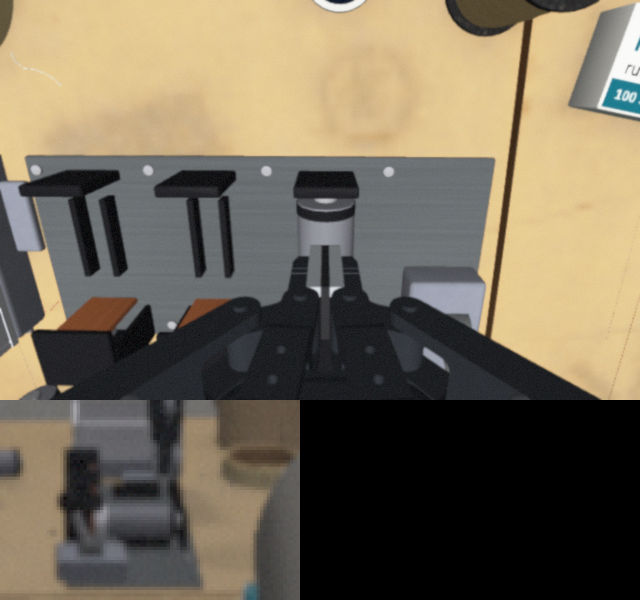

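```bash
python3 -m jog '[[0,0,15,0],[0,0,27,0],[0,0,30,0],[0,0,32,0],[0,0,33,0],[0,0,34,0],[0,0,34,0]]'
python3 -m jog '[[0,0,-30,0],[0,0,-70,0],[0,0,-110,0],[0,0,-110,0]]'
```

```text
clock: 15.9
eef_pos: [615.0, 52.7, 46.7]
eef_rot: [-0.001, -0.695, 0.719, 0.0]
ft_force: [-4.9, -0.3, 9.8]
gripper_width: 0.3
clock: 16.3
eef_pos: [619.9, 53.1, 161.8]
eef_rot: [0.005, -0.695, 0.719, -0.004]
ft_force: [-0.0, 0.2, 1.0]
gripper_width: 0.1
```

```bash
python3 -m jog '[[-40,35,-40,0],[-80,70,-45,-5],[-110,97,-45,-11],[-145,130,-45,-11],[-180,160,-45,-11],[-210,185,-45,-11],[-220,194,-45,-11],[-220,194,-45,-11],[-220,194,-45,-11],[-220,194,-45,-11]]' 1
cat > det.py <<'E'
from h import *
c=cam("wrist");im=c["image"];hsv=cv2.cvtColor(im,cv2.COLOR_BGR2HSV)
m=((hsv[...,1]<60)&(hsv[...,2]>60)).astype(np.uint8)*255
m=cv2.morphologyEx(m,cv2.MORPH_OPEN,np.ones((3,3)));
print(r.sense()["eef_pos"].round(1),c["o"].round(1))
for k in cv2.findContours(m,0,2)[0]:
    if cv2.contourArea(k)>600:
        b=cv2.boxPoints(cv2.minAreaRect(k));x,y,w,h=cv2.boundingRect(k)
        print(int(cv2.contourArea(k)),(x,y,w,h),[tuple(at(c,*p,17)[:2]) for p in b])
E
python3 det.py
```

```text
clock: 17.3
eef_pos: [430.4, 278.1, 199.8]
eef_rot: [0.0, 0.76, -0.649, 0.0]
ft_force: [-0.4, -0.6, -0.7]
gripper_width: 85.6
[430.4 278.  199.8] [505.  289.7 342.7]
754 (438, 259, 45, 62) [(np.float64(352.5), np.float64(146.1)), (np.float64(365.1), np.float64(129.9)), (np.float64(295.6), np.float64(76.0)), (np.float64(281.5), np.float64(92.9))]
769 (168, 259, 45, 62) [(np.float64(240.3), np.float64(427.1)), (np.float64(323.0), np.float64(397.4)), (np.float64(315.9), np.float64(377.7)), (np.float64(232.0), np.float64(406.2))]
2651 (304, 140, 36, 83) [(np.float64(455.4), np.float64(301.4)), (np.float64(460.9), np.float64(269.8)), (np.float64(379.5), np.float64(254.6)), (np.float64(373.5), np.float64(288.6))]
13098 (369, 0, 271, 98) [(np.float64(580.7), np.float64(263.7)), (np.float64(620.4), np.float64(34.8)), (np.float64(544.2), np.float64(1.8)), (np.float64(503.2), np.float64(248.5))]
6175 (225, 0, 148, 62) [(np.float64(561.9), np.float64(383.4)), (np.float64(581.1), np.float64(261.2)), (np.float64(533.6), np.float64(251.8)), (np.float64(513.5), np.float64(379.6))]
30310 (0, 0, 95, 400) [(np.float64(534.6), np.float64(576.0)), (np.float64(545.7), np.float64(494.1)), (np.float64(100.1), np.float64(513.6)), (np.float64(77.1), np.float64(633.6))]
```

```bash
python3 -m jog '[[-2.6,-8.9,50,-0.7],[-2.6,-8.9,100,-0.7],[-2.6,-8.9,150,-0.7],[-2.6,-8.9,175,-0.7],[-2.6,-8.9,190,-0.7],[-2.6,-8.9,195,-0.7],[-2.6,-8.9,195,-0.7],[-2.6,-8.9,195,-0.7]]'
python3 -m jog '[[0,0,0,0],[0,0,0,0],[0,0,0,0],[0,0,0,0],[0,0,0,0],[0,0,0,0],[0,0,0,0],[0,0,0,0],[0,0,0,0],[0,0,0,0]]' -1 30
python3 -m jog '[[0,0,-20,0],[0,0,-60,0],[0,0,-100,0],[0,0,-140,0],[0,0,-140,0],[0,0,-140,0]]'
python3 -m jog '[[30,-25,0,4],[70,-58,0,8],[105,-88,0,11.7],[140,-117,0,11.7],[170,-142,0,11.7],[183.3,-152,0,11.7],[183.3,-152,0,11.7],[183.3,-152,0,11.7],[183.3,-152,0,11.7]]'
python3 det.py | head -1
```

```text
clock: 18.15
eef_pos: [438.7, 283.1, 5.8]
eef_rot: [-0.001, 0.765, -0.644, 0.0]
ft_force: [-0.3, -0.3, 0.7]
gripper_width: 85.4
clock: 19.15
eef_pos: [437.9, 283.2, 5.5]
eef_rot: [-0.0, 0.765, -0.644, 0.0]
ft_force: [-1.5, -0.6, 5.7]
gripper_width: 33.2
clock: 19.75
eef_pos: [437.6, 283.1, 145.2]
eef_rot: [-0.001, 0.765, -0.644, 0.0]
ft_force: [-0.6, -0.3, -1.2]
gripper_width: 32.6
clock: 20.65
eef_pos: [617.1, 129.4, 144.1]
eef_rot: [-0.001, -0.696, 0.718, 0.001]
ft_force: [0.0, 0.1, -1.2]
gripper_width: 32.9
[617.3 129.4 144.6] [693.  126.4 286.8]
```

```bash
python3 -m jog '[[2.2,-2.4,0,0],[2.2,-2.4,30,0],[2.2,-2.4,60,0],[2.2,-2.4,80,0],[2.2,-2.4,91,0],[2.2,-2.4,95,0],[2.2,-2.4,95,0],[2.2,-2.4,95,0]]' -1 20
python3 -m jog '[[0,0,2,0],[0,0,4,0],[0,0,6,0],[0,0,8,0],[0,0,10,0],[0,0,10,0]]'
python3 -m jog '[[0,0,2,0],[0,0,4,0],[0,0,6,0],[0,0,8,0],[0,0,8,0]]'
cat > prof.py <<'E'
import cv2,numpy as np,sys
if len(sys.argv)>1: im=cv2.imread(sys.argv[1]); o=(150,160)
else:
    from h import *; im=cam("wrist")["image"]; o=(0,0); im=im[150:,160:480]; cv2.imwrite("pics/last.png",im)
g=cv2.cvtColor(im,cv2.COLOR_BGR2GRAY)
for c in (160,):print(g[30:180,c-4:c+5].mean(1).astype(int)[::3].tolist())
E
python3 prof.py; python3 prof.py pics/m5.png;python3 prof.py pics/m6.png
```

```text
clock: 21.5
eef_pos: [621.8, 126.3, 51.2]
eef_rot: [0.001, -0.695, 0.719, -0.001]
ft_force: [0.9, 0.3, -1.1]
gripper_width: 32.9
clock: 22.1
eef_pos: [620.8, 126.5, 43.1]
eef_rot: [0.001, -0.695, 0.719, -0.0]
ft_force: [-7.5, 0.9, 15.6]
gripper_width: 32.9
clock: 22.6
eef_pos: [620.2, 126.5, 35.2]
eef_rot: [0.0, -0.695, 0.719, 0.0]
ft_force: [-8.1, 0.2, 17.4]
gripper_width: 33.1
[112, 117, 113, 112, 84, 20, 18, 18, 20, 84, 110, 111, 141, 141, 141, 145, 146, 145, 148, 175, 188, 176, 121, 113, 112, 113, 113, 113, 114, 135, 89, 35, 34, 34, 62, 144, 144, 145, 146, 144, 145, 144, 144, 145, 145, 145, 145, 145, 145, 145]
[111, 111, 112, 108, 94, 15, 20, 20, 21, 101, 110, 109, 129, 143, 139, 140, 144, 145, 143, 146, 159, 178, 167, 127, 112, 112, 112, 112, 113, 113, 114, 134, 72, 31, 31, 31, 91, 133, 134, 134, 133, 133, 134, 134, 134, 134, 134, 133, 133, 133]
[42, 53, 49, 47, 42, 38, 116, 125, 110, 126, 128, 132, 136, 134, 170, 212, 207, 178, 105, 105, 105, 105, 107, 154, 78, 38, 39, 39, 39, 90, 166, 166, 166, 166, 166, 166, 166, 166, 166, 167, 166, 167, 165, 166, 166, 167, 166, 166, 165, 166]
```

```bash
python3 -m jog '[[0,0,1,0],[0,0,2,0],[0,0,3,0],[0,0,3,0]]'
python3 prof.py
python3 -m jog '[[0,0,-4,0],[0,0,-4,0],[0,3,-3,0],[0,6,-1.8,0],[0,9,-0.5,0],[0,12,0.7,0],[0,12,0.7,0]]' -1 30
python3 -m jog '[[0,3,1.2,0],[0,6,2.4,0],[0,9,3.6,0],[0,9,3.6,0]]'
python3 -m jog '[[0,3,1.2,0],[0,6,2.4,0],[0,9,3.6,0],[0,9,3.6,0]]'
```

```text
clock: 23.05
eef_pos: [620.1, 126.5, 32.5]
eef_rot: [0.0, -0.695, 0.719, 0.0]
ft_force: [-9.4, 0.6, 18.2]
gripper_width: 32.9
[111, 115, 115, 113, 112, 25, 21, 21, 19, 19, 62, 116, 116, 117, 148, 151, 149, 150, 154, 155, 153, 156, 174, 185, 171, 125, 120, 120, 118, 120, 120, 120, 123, 143, 56, 32, 33, 37, 131, 140, 140, 140, 140, 140, 140, 140, 141, 140, 141, 140]
clock: 23.8
eef_pos: [610.0, 126.6, 29.0]
eef_rot: [0.001, -0.695, 0.719, -0.001]
ft_force: [-0.6, 1.4, 6.1]
gripper_width: 33.0
clock: 24.2
eef_pos: [601.0, 126.8, 24.6]
eef_rot: [0.001, -0.695, 0.719, -0.001]
ft_force: [4.9, 0.0, 1.5]
gripper_width: 32.7
clock: 24.6
eef_pos: [593.4, 127.2, 21.7]
eef_rot: [0.002, -0.695, 0.719, -0.002]
ft_force: [7.0, -0.1, 2.5]
gripper_width: 33.1
```

Identical signature to bay 1; now tip down, release, press.

```bash
python3 -m jog '[[0,0,2,0],[0,0,4,0],[0,0,6,0],[0,0,8,0],[0,0,10,0],[0,0,12,0],[0,0,12,0]]'
python3 -m jog '[[0,0,1,0],[0,0,2,0],[0,0,3,0],[0,0,4,0],[0,0,5,0],[0,0,6,0],[0,0,7,0],[0,0,7,0]]' -1 20
python3 prof.py
python3 -m jog '[[0,-2,0,0],[0,-4,0,0],[0,-6,0,0],[0,-8,-1,0],[0,-8,-2,0]]'
```

```text
clock: 25.3
eef_pos: [596.6, 128.4, 12.8]
eef_rot: [0.006, -0.695, 0.719, -0.003]
ft_force: [6.5, 2.3, 14.8]
gripper_width: 32.9
clock: 26.1
eef_pos: [597.8, 129.1, 7.1]
eef_rot: [0.007, -0.695, 0.719, -0.004]
ft_force: [6.6, 4.1, 19.1]
gripper_width: 32.5
[25, 35, 52, 55, 50, 48, 44, 54, 130, 122, 119, 125, 125, 155, 222, 221, 210, 104, 99, 99, 99, 133, 151, 43, 43, 43, 42, 44, 166, 179, 180, 179, 180, 179, 179, 179, 179, 180, 179, 179, 180, 180, 180, 179, 180, 180, 179, 179, 178, 179]
clock: 26.65
eef_pos: [598.4, 128.9, 6.6]
eef_rot: [0.001, -0.695, 0.719, 0.001]
ft_force: [-2.3, 6.9, 13.2]
gripper_width: 33.1
```

```bash
python3 -m jog '[[0,0,0,0],[0,0,0,0],[0,0,0,0],[0,0,-15,0],[0,0,-40,0],[0,0,-65,0],[0,-10,-75,0],[0,-18,-75,0],[0,-18,-75,0]]' 0.2 20
python3 -m jog '[[0,0,0,0],[0,0,0,0],[0,0,0,0],[0,0,0,0],[0,0,0,0],[0,0,0,0]]' -1
python3 -m jog '[[0,0,15,0],[0,0,27,0],[0,0,30,0],[0,0,32,0],[0,0,33,0],[0,0,34,0],[0,0,34,0]]'
python3 -m jog '[[0,0,-30,0],[0,0,-70,0],[0,0,-110,0],[0,0,-150,0],[0,0,-150,0],[0,0,-150,0]]'
python3 - <<'E'
from h import *
w=cam("wrist");s=r.sense();print(s["eef_pos"])
m=np.zeros((600,640,3),np.uint8);m[:400]=w["image"]
s=cam("side");m[400:,:]=cv2.resize(s["image"][160:285,210:610],(640,200),interpolation=3)
cv2.imwrite("pics/m8.png",m)
E
```

```text
clock: 27.55
eef_pos: [617.5, 125.9, 78.1]
eef_rot: [-0.0, -0.695, 0.719, 0.0]
ft_force: [0.9, 0.5, 0.0]
gripper_width: 50.8
clock: 28.15
eef_pos: [617.0, 126.2, 79.0]
eef_rot: [0.0, -0.695, 0.719, -0.0]
ft_force: [0.6, -0.3, 0.0]
gripper_width: -0.1
clock: 28.85
eef_pos: [616.2, 126.2, 46.7]
eef_rot: [-0.0, -0.695, 0.719, 0.0]
ft_force: [-4.6, -1.3, 8.8]
gripper_width: 0.5
clock: 29.45
eef_pos: [617.6, 126.3, 196.6]
eef_rot: [0.001, -0.695, 0.719, -0.001]
ft_force: [0.2, -0.5, 0.6]
gripper_width: -0.0
[616.69421279 126.09533468 194.90338761]
```

View pics/m8.png

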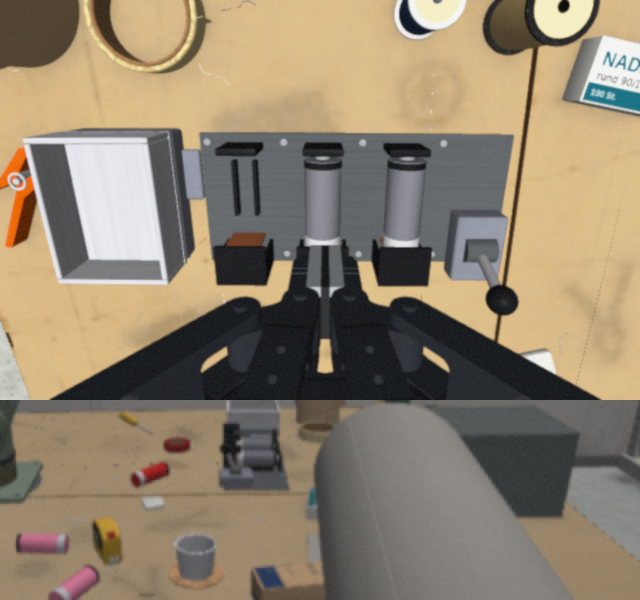

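Run:
```python
from h import *
w=cam("wrist")
for p in[(25,141),(168,134),(60,283),(170,280),(150,280),(182,128)]:print(p,at(w,*p,72))
for p in[(323,165),(323,248),(404,165),(404,248)]:print(p,at(w,*p,30))
g=cv2.cvtColor(w["image"],cv2.COLOR_BGR2GRAY)
for v in(160,200,240):print(v,g[v,15:215:3].tolist())
```

```text
(25, 141) [661.  356.4  72. ]
(168, 134) [662.  243.1  72. ]
(60, 283) [535.8 362.1  72. ]
(170, 280) [536.3 262.9  72. ]
(150, 280) [536.8 280.6  72. ]
(182, 128) [666.1 231.7  72. ]
(323, 165) [624.7 126.6  30. ]
(323, 248) [542.4 129.4  30. ]
(404, 165) [622.3  53.5  30. ]
(404, 248) [539.7  50.5  30. ]
160 [133, 135, 54, 206, 225, 110, 83, 81, 77, 84, 79, 81, 84, 81, 87, 87, 88, 228, 233, 229, 229, 231, 233, 233, 234, 235, 232, 229, 230, 231, 236, 233, 232, 232, 231, 232, 232, 231, 230, 230, 229, 232, 229, 232, 173, 84, 80, 81, 82, 83, 84, 107, 88, 62, 53, 82, 158, 158, 155, 157, 157, 109, 109, 105, 106, 106, 108]
200 [130, 127, 54, 52, 46, 50, 129, 228, 152, 81, 82, 80, 80, 77, 80, 79, 80, 83, 85, 96, 229, 235, 230, 231, 234, 233, 235, 235, 235, 233, 229, 232, 234, 235, 229, 231, 232, 233, 232, 234, 232, 232, 230, 234, 232, 230, 167, 81, 78, 80, 83, 79, 81, 136, 83, 56, 57, 56, 175, 187, 192, 192, 192, 157, 109, 107, 109]
240 [50, 75, 144, 178, 181, 184, 188, 188, 186, 189, 225, 205, 86, 80, 80, 80, 80, 82, 81, 85, 81, 85, 105, 232, 237, 228, 230, 234, 235, 236, 235, 238, 235, 232, 235, 233, 232, 234, 231, 232, 232, 234, 235, 235, 233, 235, 237, 229, 168, 82, 77, 81, 84, 77, 82, 145, 78, 57, 55, 109, 187, 192, 186, 190, 187, 111, 110]
```

Run:
```python
from h import *
w=cam("wrist")
for v in(160,200,240):
    print(v,[(u,at(w,u,v,72)) for u in(33,153,172,178,190)], at(w,190,v,4),at(w,75,v,33),at(w,152,v,33))
a=cam("scene")
f=lambda u,v:(140+u/3.6,150+v/3.6)
g=cv2.cvtColor(a["image"],cv2.COLOR_BGR2GRAY)
print(at(a,*f(258,315),72),at(a,*f(268,340),33))
```

```text
160 [(33, array([645.8, 353.8,  72. ])), (153, array([642.3, 257.9,  72. ])), (172, array([641.8, 243. ,  72. ])), (178, array([641.6, 238.3,  72. ])), (190, array([641.3, 229. ,  72. ]))] [628.2 256.2   4. ] [637.5 348.9  33. ] [635.  278.8  33. ]
200 [(33, array([613. , 363.4,  72. ])), (153, array([609.7, 263.9,  72. ])), (172, array([609.2, 248.5,  72. ])), (178, array([609.1, 243.6,  72. ])), (190, array([608.7, 233.9,  72. ]))] [587.3 262.4   4. ] [600.  358.4  33. ] [597.6 285.6  33. ]
240 [(33, array([577.6, 373.9,  72. ])), (153, array([574.7, 270.4,  72. ])), (172, array([574.2, 254.4,  72. ])), (178, array([574. , 249.3,  72. ])), (190, array([573.7, 239.2,  72. ]))] [543.2 269.1   4. ] [559.6 368.8  33. ] [557.4 293.2  33. ]
[516. 281.  72.] [528.9 265.8  33. ]
```

```bash
python3 -m jog '[[45,13,-5,-8],[90,26,-10,-16],[140,41,-15,-24],[190,55,-15,-32],[240,70,-15,-40],[290,85,-15,-48],[340,100,-15,-56],[390,114,-15,-64],[440,129,-15,-72],[480,141,-15,-80],[510,149,-15,-88],[516,151,-15,-92],[516,151,-15,-92],[516,151,-15,-92],[516,151,-15,-92]]' 1
python3 - <<'E'
from h import *
print(r.sense()["eef_pos"],r.sense()["eef_rot"])
c=cam("wrist");cv2.imwrite("pics/w9.png",c["image"]);hsv=cv2.cvtColor(c["image"],cv2.COLOR_BGR2HSV)
for p in [(20,30),(320,30),(600,100)]:print(hsv[p[1],p[0]])
for n,m in(("cork",(hsv[...,0]<=18)&(hsv[...,1]>90)&(hsv[...,2]>130)),("cup",(hsv[...,1]<50)&(hsv[...,2]>70))):
    m=cv2.morphologyEx(m.astype(np.uint8)*255,cv2.MORPH_OPEN,np.ones((3,3)))
    for k in cv2.findContours(m,0,2)[0]:
        if cv2.contourArea(k)>400:print(n,cv2.contourArea(k),cv2.boundingRect(k))
E
```

```text
clock: 31.2
eef_pos: [449.2, -383.4, 209.6]
eef_rot: [-0.001, 1.0, 0.001, -0.0]
ft_force: [-0.6, -0.4, 0.0]
gripper_width: 85.6
[ 449.24271225 -383.37017836  209.57737232] [-5.72838737e-04  9.99999310e-01  9.94586401e-04 -2.52083782e-04]
[ 18  95 163]
[ 19 101 164]
[25 32 48]
cork 3753.5 (450, 223, 78, 63)
cork 1874.0 (281, 121, 91, 62)
cup 1295.5 (610, 300, 30, 87)
cup 1055.0 (479, 279, 49, 39)
cup 4359.5 (289, 141, 76, 75)
cup 423.5 (63, 72, 19, 37)
cup 11735.5 (494, 35, 114, 240)
```

View pics/w9.png

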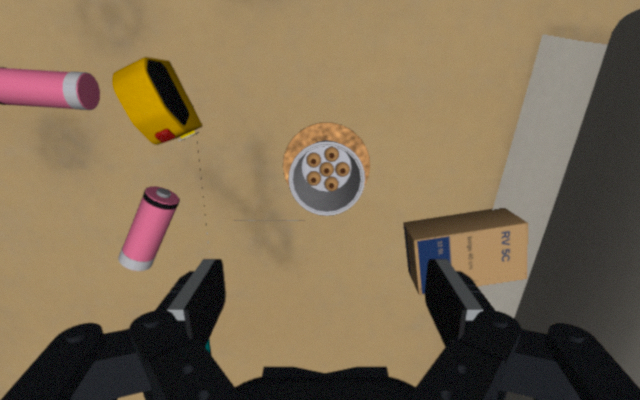

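Run:
```python
from h import *
c=cam("wrist")
print("rim c",at(c,327,178.5,56),at(c,289,178,56),at(c,365,178,56),at(c,327,141,56),at(c,327,216,56))
print("mat",at(c,327,122,4),at(c,282.5,166,4),at(c,370,166,4))
print("carton",at(c,404,222,48),at(c,420,292,48))
```

```text
rim c [ 450.1 -383.8   56. ] [ 416.6 -383.5   56. ] [ 483.6 -383.2   56. ] [ 449.9 -350.8   56. ] [ 450.3 -419.1   56. ]
mat [ 450.2 -339.7    4. ] [ 404.7 -384.2    4. ] [ 494.5 -383.9    4. ]
carton [ 523. -428.   48.] [ 544.8 -504.    48. ]
```

```bash
python3 -m jog '[[0.8,1.1,45,0],[0.8,1.1,90,0],[0.8,1.1,130,0],[0.8,1.1,155,0],[0.8,1.1,170,0],[0.8,1.1,176,0],[0.8,1.1,176,0],[0.8,1.1,176,0]]' 1 30
python3 -m jog '[[0,0,0,0],[0,0,0,0],[0,0,0,0],[0,0,0,0],[0,0,0,0],[0,0,0,0],[0,0,0,0],[0,0,0,0],[0,0,0,0],[0,0,0,0]]' -1 30
python3 -m jog '[[0,0,-10,0],[0,0,-30,0],[0,0,-60,0],[0,0,-90,0],[0,0,-115,0],[0,0,-130,0],[0,0,-130,0],[0,0,-130,0]]'
python3 - <<'E'
from h import *
c=cam("wrist");cv2.imwrite("pics/w10.png",c["image"]);hsv=cv2.cvtColor(c["image"],cv2.COLOR_BGR2HSV)
m=((hsv[...,1]<50)&(hsv[...,2]>70)).astype(np.uint8)*255
for k in cv2.findContours(m,0,2)[0]:
    if cv2.contourArea(k)>400:print(cv2.contourArea(k),cv2.boundingRect(k))
E
```

```text
clock: 32.1
eef_pos: [450.6, -385.8, 35.0]
eef_rot: [0.001, 1.0, 0.001, 0.001]
ft_force: [-0.8, 0.3, 0.8]
gripper_width: 85.3
clock: 33.1
eef_pos: [450.4, -386.1, 35.5]
eef_rot: [0.001, 1.0, 0.001, 0.001]
ft_force: [0.4, 0.7, 6.1]
gripper_width: 61.8
clock: 33.9
eef_pos: [449.4, -385.4, 163.8]
eef_rot: [-0.0, 1.0, 0.001, -0.0]
ft_force: [-0.3, -0.7, -1.1]
gripper_width: 62.0
638.0 (458, 373, 39, 27)
21559.0 (213, 184, 225, 168)
584.5 (19, 67, 28, 43)
16583.0 (515, 24, 125, 305)
```

```bash
python3 -m jog '[[2,-8,0,0],[6,-25,0,0],[13,-50,0,0],[21,-82,0,0],[30,-118,0,0],[39,-155,0,0],[48,-190,0,0],[57,-225,0,0],[66,-260,0,0],[75,-295,0,0],[84,-330,0,0],[93,-365,0,0],[102,-400,0,0],[111,-435,0,0],[120,-470,0,0],[129,-505,0,1],[138,-540,0,2],[144,-568,0,2],[148,-586,0,2],[149,-590,0,2]]'
python3 -m jog '[[0,0,10,0],[0,0,25,0],[0,0,45,0],[0,0,60,0],[0,0,68,0],[0,0,70,0],[0,0,70,0]]'
python3 - <<'E'
from h import *
c=cam("wrist");cv2.imwrite("pics/w11.png",c["image"])
E
```

```text
clock: 35.95
eef_pos: [597.1, 206.9, 163.4]
eef_rot: [0.0, 1.0, -0.015, -0.001]
ft_force: [-0.1, -0.1, -1.7]
gripper_width: 61.7
clock: 36.65
eef_pos: [597.8, 203.9, 94.0]
eef_rot: [0.0, 1.0, -0.017, -0.0]
ft_force: [-0.8, 0.3, -1.8]
gripper_width: 62.0
```

```bash
python3 -m jog '[[0,-10,0,0],[0,-20,0,0],[0,-28,-1,0],[0,-32,-1.5,0],[0,-36,-3.5,0],[0,-40,-5,0],[0,-44,-6.5,0],[0,-49,-7.5,0],[0,-55,-8.5,0],[0,-60,-8.5,0],[0,-66,-8.5,0],[0,-66,-8.5,0]]'
python3 -m jog '[[0,-5,1,0],[0,-11,4,0],[0,-17,6.5,0],[0,-21,8,0],[0,-28,13,0],[0,-34,20,0],[0,-34,20,0]]'
python3 - <<'E'
from h import *
s=cam("scene");cv2.imwrite("pics/s12.png",cv2.resize(s["image"][150:290,130:270],None,fx=4,fy=4,interpolation=3))
w=cam("wrist");cv2.imwrite("pics/w12.png",w["image"])
d=cv2.imread("pics/w11.png");print(np.abs(d.astype(int)-w["image"]).mean())
E
```

```text
clock: 37.9
eef_pos: [600.0, 270.2, 103.4]
eef_rot: [0.001, 1.0, -0.016, 0.0]
ft_force: [-1.3, -4.9, 3.8]
gripper_width: 62.0
clock: 38.6
eef_pos: [602.9, 307.1, 84.8]
eef_rot: [-0.002, 1.0, -0.016, 0.003]
ft_force: [0.1, 0.8, 8.9]
gripper_width: 61.6
50.04348828125
```

```bash
python3 -m jog '[[0,-3,5,0],[0,-6,11,0],[0,-8,16,0],[0,-9,20,0],[0,-10,24,0],[0,-10,27,0],[0,-10,27,0],[0,-10,27,0],[0,-10,27,0],[0,-10,27,0]]'
python3 - <<'E'
from h import *
s=cam("scene");a=cv2.resize(s["image"][160:280,140:260],(400,400),interpolation=3)
w=cam("wrist");b=cv2.resize(w["image"][:,110:510],(400,400));
b2=cam("side");c=cv2.resize(b2["image"][110:200,320:455],(300,200),interpolation=3)
m=np.zeros((600,800,3),np.uint8);m[:400,:400]=a;m[:400,400:]=b;m[400:,:300]=c;cv2.imwrite("pics/m13.png",m)
cv2.imwrite("pics/w13.png",w["image"])
E
```

```text
clock: 39.7
eef_pos: [604.8, 319.6, 59.2]
eef_rot: [-0.005, 1.0, -0.017, 0.005]
ft_force: [1.5, 8.0, 8.5]
gripper_width: 61.9
```

```bash
cat > balls.py <<'E'
from h import *
def run(c,img):
    th=-.035;ex=np.array([np.cos(th),np.sin(th)]);ey=np.array([-ex[1],ex[0]]);ctr=np.array([599,313.5])
    P=[[*(ctr+a*ex+b*ey),34] for a,b in((-58,-43),(58,-43),(58,43),(-58,43))]
    q=proj(c,P);m=np.zeros(img.shape[:2],np.uint8);cv2.fillConvexPoly(m,q.astype(np.int32),255)
    hsv=cv2.cvtColor(img,cv2.COLOR_BGR2HSV)
    b=((hsv[...,1]>80)&(hsv[...,2]>60)&(hsv[...,0]<28)&(m>0)).astype(np.uint8)*255
    n,l,st,ce=cv2.connectedComponentsWithStats(b)
    print(q.tolist(),"floor px",(m>0).sum(),[(tuple(ce[i].round()),int(st[i][4]),at(c,*ce[i],40)) for i in range(1,n) if st[i][4]>3])
for n in("scene","wrist"):
    c=cam(n);run(c,c["image"])
    cv2.imwrite(f"pics/balls_{n}.png",c["image"])
E
python3 balls.py
```

```text
[[210.5, 243.9], [188.9, 230.8], [165.9, 242.0], [187.1, 256.4]] floor px 632 [((np.float64(174.0), np.float64(238.0)), 4, array([650.5, 328.5,  40. ])), ((np.float64(178.0), np.float64(238.0)), 8, array([637.4, 321.6,  40. ])), ((np.float64(183.0), np.float64(244.0)), 5, array([598.2, 331.1,  40. ]))]
[[214.8, 318.3], [417.4, 317.5], [431.5, 171.0], [198.9, 171.0]] floor px 32303 [((np.float64(250.0), np.float64(198.0)), 626, array([568.1, 345.3,  40. ])), ((np.float64(332.0), np.float64(203.0)), 945, array([608.2, 341.2,  40. ])), ((np.float64(302.0), np.float64(221.0)), 577, array([592.9, 332.3,  40. ])), ((np.float64(413.0), np.float64(221.0)), 625, array([648.5, 330.5,  40. ])), ((np.float64(384.0), np.float64(239.0)), 606, array([634.2, 321.2,  40. ]))]
```

```bash
python3 -m jog '[[0,-2,-10,0],[0,-2,-30,0],[0,-2,-60,0],[0,-2,-90,0],[0,-2,-100,0],[0,-2,-100,0],[0,-2,-100,0]]'
python3 -m jog '[[-25,1,0,0],[-65,2,0,0],[-105,4,0,0],[-145,5,0,0],[-170,6,0,0],[-170,6,0,0],[-170,6,0,0]]'
python3 balls.py
python3 - <<'E'
from h import *
for n in("side","scene"):
    s=cam(n);P=[[r.sense()["eef_pos"][0],r.sense()["eef_pos"][1],r.sense()["eef_pos"][2]+20]];q=proj(s,P)[0];print(n,q)
    cv2.imwrite(f"pics/{n}14.png",s["image"])
E
```

```text
clock: 40.65
eef_pos: [600.6, 316.3, 154.1]
eef_rot: [0.0, 1.0, -0.017, -0.001]
ft_force: [-0.6, -0.5, -1.5]
gripper_width: 61.8
clock: 41.35
eef_pos: [430.7, 316.0, 154.4]
eef_rot: [0.001, 1.0, -0.016, -0.001]
ft_force: [0.6, 0.0, -0.3]
gripper_width: 61.7
[[210.5, 243.9], [188.9, 230.8], [165.9, 242.0], [187.1, 256.4]] floor px 632 [((np.float64(174.0), np.float64(238.0)), 4, array([650.5, 328.5,  40. ])), ((np.float64(178.0), np.float64(238.0)), 8, array([637.4, 321.6,  40. ])), ((np.float64(183.0), np.float64(244.0)), 5, array([598.2, 331.1,  40. ]))]
[[458.3, 234.6], [595.1, 234.5], [621.1, 130.9], [471.7, 129.6]] floor px 15268 [((np.float64(560.0), np.float64(148.0)), 581, array([608.2, 343.9,  40. ])), ((np.float64(508.0), np.float64(147.0)), 271, array([569.1, 345.5,  40. ])), ((np.float64(539.0), np.float64(163.0)), 285, array([593.9, 332.7,  40. ])), ((np.float64(606.0), np.float64(163.0)), 226, array([647.1, 331. ,  40. ])), ((np.float64(589.0), np.float64(176.0)), 302, array([635. , 321.2,  40. ]))]
side [325.4 138.6]
scene [216.5 222.2]
```

```bash
python3 -m jog '[[0,0,30,0],[0,0,70,0],[0,0,105,0],[0,0,125,0],[0,0,135,0],[0,0,138,0],[0,0,138,0]]'
python3 -m jog '[[0,0,1.5,0],[0,0,3,0],[0,0,3,0]]'
python3 -m jog '[[0,0,1.5,0],[0,0,3,0],[0,0,3,0]]'
```

```text
clock: 42.25
eef_pos: [432.1, 316.5, 17.8]
eef_rot: [-0.0, 1.0, -0.017, 0.0]
ft_force: [-0.6, -0.6, -0.4]
gripper_width: 61.6
clock: 42.55
eef_pos: [431.6, 316.4, 15.1]
eef_rot: [-0.0, 1.0, -0.017, 0.001]
ft_force: [-1.4, -0.6, -0.7]
gripper_width: 61.6
clock: 42.85
eef_pos: [431.2, 316.1, 11.4]
eef_rot: [0.0, 1.0, -0.017, -0.0]
ft_force: [-0.2, -0.0, -1.0]
gripper_width: 62.2
```

```bash
python3 -m jog '[[0,0,1.5,0],[0,0,3,0],[0,0,3,0]]'
python3 -m jog '[[0,0,1,0],[0,0,2,0],[0,0,2,0]]'
python3 - <<'E'
from h import *
w=cam("wrist");cv2.imwrite("pics/w15.png",w["image"]);hsv=cv2.cvtColor(w["image"],cv2.COLOR_BGR2HSV)
m=((hsv[...,1]<45)&(hsv[...,2]>65)).astype(np.uint8)*255
m=cv2.morphologyEx(m,cv2.MORPH_OPEN,np.ones((5,5)))
for k in cv2.findContours(m,0,2)[0]:
    if cv2.contourArea(k)>400:print(cv2.contourArea(k),cv2.boundingRect(k))
E
```

```text
clock: 43.15
eef_pos: [431.2, 316.1, 8.3]
eef_rot: [0.0, 1.0, -0.017, -0.0]
ft_force: [0.6, -0.2, -0.3]
gripper_width: 61.6
clock: 43.45
eef_pos: [431.3, 316.1, 6.4]
eef_rot: [0.0, 1.0, -0.017, -0.0]
ft_force: [0.2, -0.3, -0.9]
gripper_width: 61.8
12893.0 (241, 282, 171, 96)
423.0 (215, 253, 29, 54)
459.0 (406, 251, 30, 56)
2469.5 (0, 176, 125, 140)
```

View pics/w15.png

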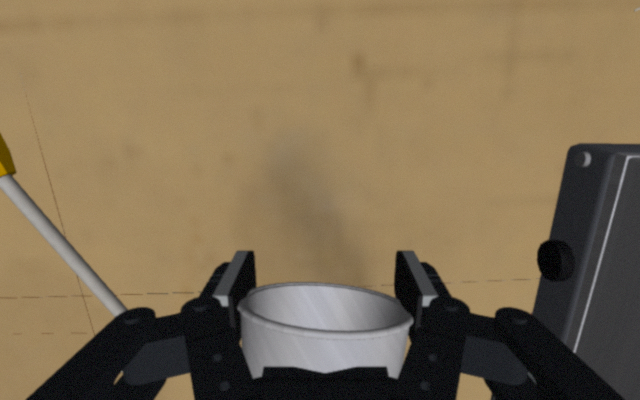

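```bash
python3 -m jog '[[0,0,2,0],[0,0,4,0],[0,0,4,0]]'
python3 -m jog '[[0,0,1,0],[0,0,2,0],[0,0,2,0]]'
python3 -m jog '[[0,0,0,0],[0,0,0,0],[0,0,0,0],[0,0,-2,0],[0,0,-2,0],[0,0,-2,0],[0,0,-2,0],[0,0,-2,0],[0,0,-2,0],[0,0,-2,0]]' 0.75
cat > cup.py <<'E'
from h import *
w=cam("wrist");cv2.imwrite("pics/w16.png",w["image"]);hsv=cv2.cvtColor(w["image"],cv2.COLOR_BGR2HSV)
m=((hsv[...,1]<45)&(hsv[...,2]>65)).astype(np.uint8)*255
m=cv2.morphologyEx(m,cv2.MORPH_OPEN,np.ones((5,5)))
for k in cv2.findContours(m,0,2)[0]:
    if cv2.contourArea(k)>400:
        x,y,a,b=cv2.boundingRect(k);print(cv2.contourArea(k),(x,y,a,b),"L,R,T,B@30",[at(w,*p,30)[:2].tolist() for p in((x,y+b/2),(x+a,y+b/2),(x+a/2,y),(x+a/2,y+b))],at(w,x+a/2,y,60),at(w,x+a/2,y+b,0))
E
python3 cup.py
```

```text
clock: 43.8
eef_pos: [431.7, 316.6, 3.7]
eef_rot: [-0.0, 1.0, -0.017, 0.0]
ft_force: [-1.3, -0.0, 9.8]
gripper_width: 61.7
clock: 44.1
eef_pos: [431.7, 316.9, 3.2]
eef_rot: [-0.001, 1.0, -0.017, 0.001]
ft_force: [-3.6, -0.9, 19.5]
gripper_width: 61.6
clock: 45.1
eef_pos: [431.4, 316.2, 2.5]
eef_rot: [0.0, 1.0, -0.017, 0.0]
ft_force: [0.6, 0.4, -0.3]
gripper_width: 74.3
2420.0 (0, 178, 118, 138) L,R,T,B@30 [[309.3, 340.3], [354.6, 339.1], [339.3, 365.9], [323.8, 309.6]] [363.6 372.8  60. ] [295.5 288.    0. ]
```

```bash
python3 -m jog '[[0,0,-30,0],[0,0,-80,0],[0,20,-130,0],[0,45,-180,0],[0,55,-197,0],[0,55,-197,0],[0,55,-197,0],[0,55,-197,0]]' 1
python3 cup.py
```

```text
clock: 45.95
eef_pos: [428.7, 261.1, 198.0]
eef_rot: [0.001, 1.0, -0.016, -0.001]
ft_force: [-0.2, 0.8, -0.7]
gripper_width: 85.4
1403.0 (0, 314, 52, 47) L,R,T,B@30 [[58.5, 85.5], [119.3, 85.0], [98.8, 116.0], [78.7, 52.8]] [130.9 137.4  60. ] [44.7 25.3  0. ]
1369.5 (476, 280, 54, 41) L,R,T,B@30 [[580.6, 120.1], [637.9, 117.8], [606.0, 143.6], [612.5, 93.3]] [589.1 162.3  60. ] [630.1  69.7   0. ]
706.5 (169, 260, 42, 61) L,R,T,B@30 [[261.6, 142.0], [305.5, 140.9], [289.1, 176.6], [277.7, 104.0]] [302.7 192.1  60. ] [263.   81.5   0. ]
3341.0 (439, 231, 100, 90) L,R,T,B@30 [[539.7, 150.7], [642.8, 146.8], [585.3, 198.8], [597.4, 93.9]] [570.3 212.2  60. ] [613.5  70.4   0. ]
503.0 (475, 213, 55, 13) L,R,T,B@30 [[570.3, 211.3], [624.0, 209.5], [596.2, 217.1], [597.9, 203.6]] [580.2 228.7  60. ] [614.1 190.6   0. ]
4906.5 (283, 144, 79, 82) L,R,T,B@30 [[387.9, 251.6], [461.4, 249.2], [426.0, 288.5], [423.2, 209.3]] [426.4 293.3  60. ] [422.6 196.9   0. ]
26040.0 (418, 40, 222, 169) L,R,T,B@30 [[510.9, 303.2], [711.7, 297.9], [600.5, 370.1], [621.4, 220.3]] [584.1 366.9  60. ] [639.8 209.    0. ]
```

Run:
```python
import cv2
g=cv2.cvtColor(cv2.imread("pics/w16.png"),cv2.COLOR_BGR2GRAY)[134:238:4,272:376:2]
g=cv2.cvtColor(cv2.imread("pics/w16.png"),cv2.COLOR_BGR2HSV)[134:238:4,272:376:2]
for r in g: print(''.join(" .:-=+*#%@"[min(9,p[2]//26)] if p[1]<60 else '~' for p in r))
```

```text
~~~~~~~~~~~~~~~~~~~~~~~~~~~~~~~~~~~~~~~~~~~~~~~~~~~~
~~~~~~~~~~~~~~~~~~~~~~~~~~~~~~~~~~~~~~~~~~~~~~~~~~~~
~~~~~~~~~~~~~~~~~~~~~~~~~~~~~~~~~~~~~~~~~~~~~~~~~~~~
~~~~~~~~~~~~~~~~~*#############*~~~~~~~~~~~~~~~~~~~~
~~~~~~~~~~~~~*###*+++++++++++++*###*~~~~~~~~~~~~~~~~
~~~~~~~~~~**##+++++++++++++++++++++*##*~~~~~~~~~~~~~
~~~~~~~~~*#*+=+++++++++++++++++++++==+##*~~~~~~~~~~~
~~~~~~~~#*+===+++++++++++++++++++++====+**~~~~~~~~~~
~~~~~~~**+====++++++++++++++++++=========***~~~~~~~~
~~~~~~**+=====+++++++++++++++++=========-=**~~~~~~~~
~~~~~~**======++++++++++++++++========----+**~~~~~~~
~~~~~***--====+*############*+=======------**~~~~~~~
~~~~~~**--==+*#################+===------:-***~~~~~~
~~~~~~**=-=+#####################=------::-**~~~~~~~
~~~~~~***=+#######################=---::::=**~~~~~~~
~~~~~~~****#######################*--::::=**~~~~~~~~
~~~~~~~~+**########################=::::=**~~~~~~~~~
~~~~~~~~~-****#####################=::-**#~~~~~~~~~~
~~~~~~~~~--=*#**##################*-=+*#*~~~~~~~~~~~
~~~~~~~~~~----+##***###########*****##~~~~~~~~~~~~~~
~~~~~~~~~~~-----==+*##*********##*+~~~~~~~~~~~~~~~~~
~~~~~~~~~~~~~--==================~~~~~~~~~~~~~~~~~~~
~~~~~~~~~~~~~~~+==============~~~~~~~~~~~~~~~~~~~~~~
~~~~~~~~~~~~~~~~~~~~~++++~~~~~~~~~~~~~~~~~~~~~~~~~~~
~~~~~~~~~~~~~~~~~~~~~~~~~~~~~~~~~~~~~~~~~~~~~~~~~~~~
~~~~~~~~~~~~~~~~~~~~~~~~~~~~~~~~~~~~~~~~~~~~~~~~~~~~
```

Run:
```python
from h import *
def red(im):
    h=cv2.cvtColor(im,cv2.COLOR_BGR2HSV);m=(((h[...,0]<6)|(h[...,0]>172))&(h[...,1]>140)&(h[...,2]>60)).astype(np.uint8)*255
    return [(cv2.boundingRect(k),cv2.contourArea(k)) for k in cv2.findContours(m,0,2)[0] if cv2.contourArea(k)>40]
s=cam("scene");d=cam("side");w=cam("wrist")
print(red(cv2.imread("pics/scene0.png")[180:300]),red(s["image"][180:300]))
print(red(cv2.imread("pics/side0.png")),red(d["image"]))
print(red(w["image"]))
cv2.imwrite("pics/w17.png",w["image"])
im=w["image"]
hs=cv2.cvtColor(im,cv2.COLOR_BGR2HSV)[130:400:6,200:440:3]
for r_ in hs: print(''.join('R' if (p[0]<6 or p[0]>172) and p[1]>140 else (" .:-=+*#%@"[min(9,p[2]//26)] if p[1]<60 else '~') for p in r_))
```

```text
[((247, 67, 22, 16), 245.5), ((300, 46, 22, 10), 156.0)] [((252, 67, 17, 16), 103.0), ((300, 46, 22, 10), 155.0)]
[((299, 199, 16, 12), 101.0), ((313, 184, 15, 8), 53.5), ((88, 183, 9, 19), 98.5), ((65, 183, 17, 7), 46.0)] [((299, 199, 16, 12), 102.0), ((313, 185, 15, 7), 52.5), ((65, 183, 17, 7), 50.5), ((88, 182, 9, 20), 102.5)]
[((282, 354, 17, 13), 87.5), ((275, 204, 64, 56), 1200.0)]
~~~~~~**~~~~~~~~~~~~~~~~~~~~~~~~~~~~~~~~~~~~~~~~~~~~~~~~~~~~~~~~~~~~~~~~~~~~~~~.
~~~~~~~**+~~~~~~~~~~~~~~~~~~~~~~~~~~~~~~~~~~~~~~~~~~~~~~~~~~~~~~~~~~~~~~~~~~~~:.
~~~~~~~~~**~~~~~~~~~~~~~~~~~~~~~~~~~~~~~~~~~~~~~~~~~~~~~~~~~~~~~~~~~~~~~~~~~~~..
~~~~~~~~~~**~~~~~~~~~~~~~~~~~~~~~~*###**++*###*~~~~~~~~~~~~~~~~~~~~~~~~~~~~~~~..
~~~~~~~~~~~***~~~~~~~~~~~~~~~~~*#*+++++++++++++*#*~~~~~~~~~~~~~~~~~~~~~~~~~~~~=.
~~~~~~~~~~~~~*~~~~~~~~~~~~~~~*#+==+++++++++++++==+**~~~~~~~~~~~~~~~~~~~~~~~~~~~~
~~~~~~~~~~~~~~~~~~~~~~~~~~~~**===++++++++++++======**~~~~~~~~~~~~~~~~~~~~~~~~~~~
~~~~~~~~~~~~~~~~~~~~~~~~~~~~*+====++++++++++======--**~~~~~~~~~~~~~~~~~~~~~~~~~~
~~~~~~~~~~~~~~~~~~~~~~~~~~~~*--==++########+====----=*~~~~~~
[... 2236 characters left out ...]
~~~~~~~~~~~~~~~~~~~~~~~~~~~~~~~~~~~~~~~~~~~  ~~~    
 ~ ~~~~~~~~~~~~~~~~~~~~~~~~~~~~~~~~~~~~~~~~~~~~~~~~~~~~~~~~~~~~~~~~~~~ R    ~..~
  . ~~~~~~~~~~~~~~~~~~~~~~~~RRRRR~~~~~~~~~~~~~~~~~~~~~~~~~~~*~~~~~~~.~~~....~ .~
.   ~.~~~~~~~~~~~~~~~~~~~~R~RR~-::~~~~~~~~~~~~~~~~~~~~~~~~~~~~~~~~~--~ ~     ~~~
 ~    .~~~~~~~~~~~~~~~ ~  ~ ~. ~~  .~~~~~~~~~~~~~~ .~~ .~ ~ ~ ~~~~~:-. ~ ~    ~ 
      ~. ~~~~~~~~~~~~.    ~~~ ~ ~~ ~ ~   ~~~    ~~~ ~~~ ~~     ~~:::::~~..    ~ 
~  ~  ~.~.~~~~~~~ ~  ~~~~~ ~ ~~  ~~ ~ ~ ~~~~    ~ ~~~. ~     ~ ~.~~~ .. .~ ~~ ~.
~ ~~~  ~ ~~  ~~~~~~ ~  .~        ~ ~~~~   .  . .~  ~~   .~   ~ .   ~~~ ~~ ~~~~~~
...~ ~ ..~  .. ~~~~ ~    ~~  ~  ~~~ ~~~. .~~~  ~~~ ~  ~ ~ .   ~  .~  ~~  ~   ~~~
```

Run:
```python
from h import *
w=cam("wrist");print(r.sense()["eef_pos"],at(w,321,180,58),at(w,284,180,58),at(w,361,180,58),at(w,321,147,58),at(w,318,197,15),at(w,318,228,19),at(w,321,228,10))
```

```text
[429.15811285 261.38779537 198.44094891] [424.4 262.8  58. ] [393.2 263.8  58. ] [458.1 261.8  58. ] [425.4 290.7  58. ] [419.9 234.2  15. ] [418.7 202.9  19. ] [421.5 199.   10. ]
```

```bash
python3 -m jog '[[-3.7,-1.3,45,0],[-3.7,-1.3,90,0],[-3.7,-1.3,125,0],[-3.7,-1.3,150,0],[-3.7,-1.3,160,0],[-3.7,-1.3,162,0],[-3.7,-1.3,162,0]]' 1 20
python3 -m jog '[[0,0,0,0],[0,0,0,0],[0,0,0,0],[0,0,0,0],[0,0,0,0],[0,0,0,0],[0,0,0,0],[0,0,0,0],[0,0,0,0]]' -1 20
python3 -m jog '[[0,0,-5,0],[0,-10,-10,0],[0,-25,-12,0],[0,-40,-12,0],[0,-50,-12,0],[0,-50,-12,0],[0,-50,-12,0]]'
```

```text
clock: 46.9
eef_pos: [426.5, 263.1, 38.1]
eef_rot: [-0.0, 1.0, -0.017, 0.001]
ft_force: [0.2, 0.2, 0.0]
gripper_width: 85.5
clock: 47.8
eef_pos: [426.6, 263.4, 38.8]
eef_rot: [-0.001, 1.0, -0.017, 0.001]
ft_force: [-0.7, 2.1, 6.0]
gripper_width: 64.2
clock: 48.5
eef_pos: [427.1, 312.8, 49.1]
eef_rot: [0.0, 1.0, -0.016, -0.0]
ft_force: [-0.4, 0.7, -0.1]
gripper_width: 64.4
```

Now lower until the foot touches, press a little, and release.

```bash
python3 -m jog '[[0,0,3,0],[0,0,6,0],[0,0,9,0],[0,0,9,0]]'
python3 -m jog '[[0,0,2,0],[0,0,4,0],[0,0,6,0],[0,0,6,0]]'
python3 -m jog '[[0,0,2,0],[0,0,4,0],[0,0,6,0],[0,0,6,0]]'
```

```text
clock: 48.9
eef_pos: [427.2, 312.1, 40.0]
eef_rot: [0.0, 1.0, -0.017, -0.0]
ft_force: [-0.2, -0.3, -0.4]
gripper_width: 64.5
clock: 49.3
eef_pos: [428.0, 314.6, 37.6]
eef_rot: [-0.002, 1.0, -0.018, 0.001]
ft_force: [-6.1, 2.2, 20.0]
gripper_width: 63.9
clock: 49.7
eef_pos: [432.1, 316.7, 33.1]
eef_rot: [-0.005, 1.0, -0.017, 0.006]
ft_force: [-0.3, 4.2, 20.6]
gripper_width: 64.0
```

```bash
python3 -m jog '[[0,0,-5,0],[0,0,-5,0],[0,0,-5,0]]'
python3 -m jog '[[0,0,0,0],[0,0,0,0],[0,0,0,0],[0,0,0,0],[0,0,0,0],[0,0,-40,0],[0,0,-85,0],[0,25,-130,0],[0,50,-165,0],[0,55,-165,0],[0,55,-165,0],[0,55,-165,0]]' 1
cat > asc.py <<'E'
from h import *
w=cam("wrist");hs=cv2.cvtColor(w["image"],cv2.COLOR_BGR2HSV);cv2.imwrite("pics/asc.png",w["image"])
print(r.sense()["eef_pos"].round(1))
for v in range(60,300,6): print("%3d "%v+''.join(" .:-=+*#%@"[min(9,p[2]//26)] if p[1]<60 else '~' for p in hs[v,230:430:3]))
E
python3 asc.py
```

```text
clock: 50.0
eef_pos: [428.3, 313.1, 34.0]
eef_rot: [-0.001, 1.0, -0.017, 0.001]
ft_force: [0.3, 1.7, 5.9]
gripper_width: 63.9
clock: 51.2
eef_pos: [425.1, 257.5, 197.4]
eef_rot: [0.0, 1.0, -0.017, -0.001]
ft_force: [-0.0, -0.1, -0.2]
gripper_width: 85.5
[425.  257.7 197. ]
 60 ~~~~~~~~~~~~~~~~~~~~~~~~~~~~~~~~~~~~~~~~~~~~~~~~~~~~~~~~~~~~~~~~~~~
 66 ~~~~~~~~~~~~~~~~~~~~~~~~~~~~~~~~~~~~~~~~~~~~~~~~~~~~~~~~~~~~~~~~~~~
 72 ~~~~~~~~~~~~~~~~~~~~~~~~~~~~~~~~~~~~~~~~~~~~~~~~~~~~~~~~~~~~~~~~~~~
 78 ~~~~~~~~~~~~~~~~~~~~~~~~~~~~~~~~~~~~~~~~~~~~~~~~~~~~~~~~~~~~~~~~~~~
 84 ~~~~~~~~~~~~~~~~~~~~~~~~~~~~~~~~~~~~~~~~~~~~~~~~~~~~~~~~~~~~~~~~~~~
 90 ~~~~~~~~~~~~~~~~~~~~~~~~~~~~~~~~~~~~~~~~~~~~~~~~~~~~~~~~~~~~~~~~~~~
 96 ~~~~~~~~~~~~~~~~~~~~~~~~~~~~~~~~~~~~~~~~~~~~~~~~~~~~~~~~~~~~~~~~~~~
102 ~~~~~~~~~~~~~~~~~~~~~~~~~~~~~~~~~~~~~~~~~~~~~~~~~~~~~~~~~~~~~~~~~~~
108 ~~~~~~~~~~~~~~~~~~~~~~~~~~~~~~~~~~~~~~~~~~~~~~~~~~~~~~~~~~~~~~~~~~~
114 ~~~~~~~~~~~~~~~~~~~~~~~~~~~~~~~~~~~~~~~~~~~~~~~~~~~~~~~~~~~~~~~~~~~
120 ~~~~~~~~~~~~~~~~~~~~~~~~~~~~~~~~~~~~~~~~~~~~~~~~~~~~~~~~~~~~~~~~~~~
126 ~~~~~~~~~~~~~~~~~~~~~~~~~~~~~~
[... 1352 characters left out ...]
~~~~~~~~~~~~~~~~~~~~~~~~~~~~~~~~~~~~~~~~~~~~~~~~--.~~
246 ~~~~~~~~~~~~~~~~~~~~~~~~~~~~~~~~~~~~~~~~~~~~~~~~~~~~~~~~~~~~~~:--=~
252 ~~~~~~~~~~~~~~~~~~~~~~~~~~~~~~~~~~~~~~~~~~~~~~~~~~~~~~~~~~~~~~----:
258 ~~~~~~~~~~~~~~~~~~~~~~~~~~~~~~~~~~~~~~~~~~~~~~~~~~~~~~~~~~~~~~:..::
264 ~~~~~~~~~~~~~~~~~~~~~~~~~~~~~~~~~~~~~~~~~~~~~~~~~~~~~~~~~~~~~~   ~~
270 ~~~~~~~~~~~~~~~~~~~~~~~~~~~~~~~~~~~~~~~~~~~~~~~~~~~~~~~~~~~~~~~~~ ~
276 ~~~~~~~~~~~~~~~~~~~~~~~~~~~~~~~~~~~~~~~~~~~~~~~~~~~~~~~~~~~~~.~  ~~
282 ~~~~~~~~~~~~~~~~~~~~~~~~~~~~~~~~~~~~~~~~~~~~~~~~~~~~~~~~~~~~~.~~~  
288 ~~~~~~~~~~~~~~~~~~~~~~~~~~~~~~~~~~~~~~~~~~~~~~~~~~~~~~~~~~~~~~~~~~~
294 ~~~~~~~~~~~~~~~~~~~~~~~~~~~~~~~~~~~~~~~~~~~~~~~~~~~~~~~~~~~~~ ~~~~
```

Run:
```python
from h import *
w=cam("wrist");hs=cv2.cvtColor(w["image"],cv2.COLOR_BGR2HSV)
m=((hs[...,1]<60)&(hs[...,2]>60)).astype(np.uint8)*255
n,l,st,ce=cv2.connectedComponentsWithStats(m);i=l[160,306];x,y,a,b=st[i][:4];print(st[i])
p=at(w,x+a/2-.5,y+b/2-.5,52);s=r.sense()["eef_pos"];d=(p-s)[:2];c,q=np.cos(.035),np.sin(.035)
print(p,s,"dx",d[0]*c-d[1]*q,"dy",-d[0]*q-d[1]*c,"dz",s[2]-31)
```

```text
[ 267  128   80   78 4925]
[408.4 270.1  52. ] [425.05707573 257.79983688 196.97290474] dx -17.077292127822847 dy -11.709751406704909 dz 165.97290473678035
```

```bash
python3 -m jog '[[-17,-11.7,45,0],[-17,-11.7,90,0],[-17,-11.7,125,0],[-17,-11.7,150,0],[-17,-11.7,161,0],[-17,-11.7,164,0],[-17,-11.7,164,0],[-17,-11.7,164,0]]' 1 30
python3 -m jog '[[0,0,0,0],[0,0,0,0],[0,0,0,0],[0,0,0,0],[0,0,0,0],[0,0,0,0],[0,0,0,0],[0,0,0,0],[0,0,0,0],[0,0,0,0]]' -1 30
python3 -m jog '[[0,0,-10,0],[0,0,-40,0],[0,0,-75,0],[0,0,-110,0],[0,0,-130,0],[0,0,-130,0],[0,0,-130,0]]'
python3 -m jog '[[2,20,0,0],[5,55,0,0],[10,95,0,0],[14,135,0,0],[18,175,0,0],[22,215,0,0],[26,255,0,0],[29,295,0,0],[33,335,0,0],[37,375,0,0],[41,415,0,0],[45,455,0,0],[49,495,0,0],[53,535,0,0],[57,575,0,0],[61,615,0,0],[64,640,0,0],[64.5,653,0,0],[64.5,653,0,0],[64.5,653,0,0]]'
```

```text
clock: 52.1
eef_pos: [410.0, 270.5, 35.5]
eef_rot: [-0.001, 1.0, -0.017, 0.001]
ft_force: [-0.1, -0.3, 0.3]
gripper_width: 85.6
clock: 53.1
eef_pos: [409.7, 270.3, 36.2]
eef_rot: [-0.001, 1.0, -0.017, 0.001]
ft_force: [-1.9, -0.7, 8.2]
gripper_width: 62.8
clock: 53.8
eef_pos: [408.8, 269.7, 164.6]
eef_rot: [-0.0, 1.0, -0.017, 0.0]
ft_force: [-0.0, -0.0, -0.8]
gripper_width: 62.9
clock: 55.8
eef_pos: [451.3, -383.5, 163.5]
eef_rot: [-0.001, 1.0, -0.017, -0.001]
ft_force: [-0.4, -0.1, -1.3]
gripper_width: 63.5
```

```bash
python3 -m jog '[[-1.2,1,30,0],[-1.2,1,70,0],[-1.2,1,100,0],[-1.2,1,115,0],[-1.2,1,121,0],[-1.2,1,121,0]]'
python3 -m jog '[[0,0,2,0],[0,0,4,0],[0,0,4,0]]'
python3 -m jog '[[0,0,2,0],[0,0,2,0]]'
```

```text
clock: 56.4
eef_pos: [450.6, -384.4, 43.2]
eef_rot: [-0.001, 1.0, -0.016, -0.001]
ft_force: [-0.2, 0.4, -0.2]
gripper_width: 63.2
clock: 56.7
eef_pos: [451.2, -386.1, 40.4]
eef_rot: [0.001, 1.0, -0.017, 0.001]
ft_force: [0.3, -0.8, -0.3]
gripper_width: 62.9
clock: 56.9
eef_pos: [451.2, -386.2, 40.2]
eef_rot: [0.001, 1.0, -0.017, 0.001]
ft_force: [-2.1, 3.1, 11.3]
gripper_width: 63.2
```

Touchdown. Release, rise, check the cup and mat numerically.

```bash
python3 -m jog '[[0,0,0,0],[0,0,0,0],[0,0,0,0],[0,0,0,0],[0,0,0,0],[0,0,-40,0],[0,0,-85,0],[0,0,-130,0],[0,0,-170,0],[0,0,-170,0],[0,0,-170,0]]' 1
python3 - <<'E'
from h import *
w=cam("wrist");hs=cv2.cvtColor(w["image"],cv2.COLOR_BGR2HSV);cv2.imwrite("pics/w20.png",w["image"])
m=((hs[...,1]<60)&(hs[...,2]>60)).astype(np.uint8)*255
u,v=proj(w,[[450,-384,20]])[0].astype(int)
n,l,st,ce=cv2.connectedComponentsWithStats(m);i=l[v,u];x,y,a,b=st[i][:4];print(st[i],at(w,x+a/2-.5,y+b/2-.5,56))
for v in range(90,240,6): print("%3d "%v+''.join(" .:-=+*#%@"[min(9,p[2]//26)] if p[1]<60 else ('o' if p[0]<17 else '~') for p in hs[v,260:400:3]))
E
```

```text
clock: 58.0
eef_pos: [450.8, -385.9, 208.2]
eef_rot: [0.001, 1.0, -0.017, 0.001]
ft_force: [0.1, -0.4, -0.6]
gripper_width: 85.4
[ 287  142   77   75 4484] [ 450.  -386.8   56. ]
 90 ~~~~~~~~~~~~~~~~~~~~~~~~~~~~~~~~~~~~~~~~~~~~~~~
 96 ~~~~~~~~~~~~~~~~~~~~~~~~~~~~~~~~~~~~~~~~~~~~~~~
102 ~~~~~~~~~~~~~~~~~~~~~~~~~~~~~~~~~~~~~~~~~~~~~~~
108 ~~~~~~~~~~~~~~~~~~~~~~~~~~~~~~~~~~~~~~~~~~~~~~~
114 ~~~~~~~~~~~~~~~~~~~~~~~~~~~~~~~~~~~~~~~~~~~~~~~
120 ~~~~~~~~~~~~~~~~~~ooooooo~~~~~~~~~~~~~~~~~~~~~~
126 ~~~~~~~~~~~~~~oooooooooooooooo~~~~~~~~~~~~~~~~~
132 ~~~~~~~~~~~~oooooooooooooooooooo~~~~~~~~~~~~~~~
138 ~~~~~~~~~~oooooooooooooooooooooooo~~~~~~~~~~~~~
144 ~~~~~~~~~ooooooooo+*******+oooooooo~~~~~~~~~~~~
150 ~~~~~~~~oooooo****#########***oooooo~~~~~~~~~~~
156 ~~~~~~~ooooo**=*##########*##=+*oooo~~~~~~~~~~~
162 ~~~~~~~oooo*+-*###########**##--*+oo~~~~~~~~~~~
168 ~o~~~~~ooo*+--*###**######*###=:-*oo~~~~~~~~~~~
174 ~~~~~~~~o~*---*####**####**###:::+*o~~~~~~~~~~~
180 ~~~~~~~~~**----**##*#####*##*-:::+*~~~~~~~~~~~~
186 ~~~~~~~~~+*-----=***####***+:::::+*~~~~~~~~~~~~
192 ~~~~~~~~~~**-------=====---:::::=*~~~~~~~~~~~~~
198 ~~~~~~~~~~~**--------------::::=*~~~~~~~~~~~~~~
204 ~~~~~~~~~~~~~*+=------------:-**~~~~~~~~~~~~~~~
210 ~~~~~~~~~~~~~~~**+=------=+***~~~~~~~~~~~~~~~~~
216 ~~~~~~~~~~~~~~~~~~~~+***+~~~~~~~~~~~~~~~~~~~~~~
222 ~~~~~~~~~~~~~~~~~~~~~~~~~~~~~~~~~~~~~~~~~~~~~~~
228 ~~~~~~~~~~~~~~~~~~~~~~~~~~~~~~~~~~~~~~~~~~~~~~~
234 ~~~~~~~~~~~o~~~~~~~~~~~~~~~~~~~~~~~~~~~~~~~~~~~
```

```bash
python3 -m jog '[[13,-43,0,8],[28,-90,5,16],[42,-138,10,24],[57,-186,13,32],[72,-234,13,40],[87,-282,13,48],[102,-330,13,56],[116,-378,13,64],[130,-425,13,72],[140,-470,13,80],[147,-500,13,88],[149,-517,13,90],[149,-517,13,90],[149,-517,13,90],[149,-517,13,90]]' -1
python3 - <<'E'
from h import *
s=r.sense();print(s["eef_pos"],s["eef_rot"])
w=cam("wrist");im=w["image"];cv2.imwrite("pics/w21.png",im);hs=cv2.cvtColor(im,cv2.COLOR_BGR2HSV)
print(np.round(proj(w,[[624.7,126.6,30],[622.3,53.5,30]]),0))
def fe(b,c):
    th=-.035;ex=np.array([np.cos(th),np.sin(th),0]);return np.array(b)+c*ex
for n,b in(("bay1",(590,52,30)),("bay2",(592.6,128,30))):
    b=np.array(b,float); P=[b+np.array([0,0,17]),fe(b,35)+[0,0,17],fe(b,43),fe(b,50)+[0,0,12]]
    print(n,proj(w,P).tolist())
    c=int(proj(w,P)[1][0]); print([int(x) for x in im[130:260:3,c].mean(1)])
m=cv2.imread("pics/m8.png")[:400];print("old",[int(x) for x in m[130:260:3,323].mean(1)],[int(x) for x in m[130:260:3,404].mean(1)])
E
python3 balls.py | tail -1
```

```text
clock: 59.55
eef_pos: [616.0, 124.6, 193.4]
eef_rot: [-0.001, -0.695, 0.719, 0.0]
ft_force: [-0.7, -0.2, 0.4]
gripper_width: 0.2
[616.03956276 124.64117047 193.40670703] [-1.16183776e-03 -6.95058592e-01  7.18952016e-01  4.49474880e-04]
[[321. 165.]
 [402. 165.]]
bay1 [[407.1, 204.8], [410.1, 165.9], [406.2, 152.9], [410.0, 147.4]]
[165, 107, 105, 98, 19, 16, 37, 34, 71, 157, 89, 57, 36, 101, 146, 146, 146, 149, 146, 147, 145, 145, 143, 142, 139, 141, 140, 141, 135, 136, 140, 133, 138, 133, 133, 132, 142, 222, 219, 35, 29, 38, 29, 34]
bay2 [[320.9, 204.8], [320.8, 165.8], [321.0, 152.8], [320.8, 147.3]]
[122, 103, 104, 91, 17, 20, 47, 40, 107, 165, 103, 41, 39, 136, 146, 148, 147, 148, 149, 147, 148, 145, 147, 143, 149, 147, 147, 146, 145, 144, 148, 145, 146, 145, 146, 146, 147, 233, 219, 99, 95, 95, 94, 96]
old [158, 109, 102, 105, 65, 17, 25, 51, 40, 165, 102, 98, 38, 52, 145, 145, 145, 146, 143, 146, 146, 145, 145, 145, 144, 146, 145, 143, 143, 143, 142, 141, 143, 144, 143, 141, 143, 221, 213, 27, 29, 27, 20, 26] [177, 129, 106, 107, 89, 21, 20, 41, 37, 129, 114, 110, 38, 42, 142, 139, 140, 143, 142, 143, 144, 144, 143, 142, 146, 146, 147, 145, 144, 144, 144, 143, 143, 144, 144, 142, 145, 212, 229, 110, 32, 32, 31, 33]
[[174.8, 257.1], [157.7, 137.5], [61.6, 138.0], [88.2, 256.6]] floor px 11039 [((np.float64(85.0), np.float64(150.0)), 218, array([647.9, 331.6,  40. ])), ((np.float64(99.0), np.float64(166.0)), 206, array([633.6, 322.4,  40. ])), ((np.float64(84.0), np.float64(194.0)), 293, array([608.1, 342. ,  40. ])), ((np.float64(97.0), np.float64(210.0)), 198, array([592.7, 334.2,  40. ])), ((np.float64(90.0), np.float64(235.0)), 174, array([567.8, 346.4,  40. ]))]
```

Run:
```python
import cv2
hs=cv2.cvtColor(cv2.imread("pics/w21.png"),cv2.COLOR_BGR2HSV)
for v in range(126,262,4): print("%3d "%v+''.join('o' if p[1]>80 else " .:-=+*#%@"[min(9,p[2]//26)] for p in hs[v,30:190:2]))
```

```text
126 ooooooooooooooooooooooo+++++++++++++++=+====++++++++++++++++++=+++++++++oooooooo
130 oooooooo#*+++++++++++++++++=+===+++++++++++++++++++====+++++++++==++-:::::oooooo
134 ++++===+=======+=+++++++++++++++++++++++++++++++++++++++===-------=*--::::oooooo
138 @@@@@@@@@@@@@@@@@@@@@@@@@@@@@@@@@@@@@@@@@@@@@@@@@@@@@@@%+----------+--::::=ooooo
142 ==============+#%%%%%%%%#ooo+=+##%%%%%%%%%%%%%%%%%%%%%%#*----------==-::::-ooooo
146 ---------------%@@@@@@%=oooooooo#@@@@@@@@@@@@@@@@@@@@@@@%=---------==-:::::ooooo
150 ---------------*@@@@@@%ooooooooo=%@@@@@@@@@@@@@@@@@@@@%@%+----------+--:::+*****
154 ---------------=%@@@@@@%ooooooo=%@@@@@@@@@@@@@@@@@@@@@%@%*----------+--:::=*****
158 ----------------#@@@%@@@@%%###%%#ooo+*%@@@@@@@@@@@@@@@@@@#----------==-:::-*****
162 -----:----------=%@@@@@@@@@@@%ooooooooo#@@@@@@@@@@@@@@@%@%=----------=-::::*****
166 -----------------#@@@@@@@@@@@%ooooooooo+%@@@@@@@@@@@@@@@@%*----------+--:::+****
170 =----------------+@@@@@@@@@@@@%ooooooo+%@@@@@@@@@@@@@@@@@@#----------==-:::=****
174 *-----------------%@@@%@@@@@@@@@@%%%%@@@@@@@@@@@@@@@@@@@@@%=---------==-:::-
[... 1089 characters left out ...]
%%#=---------*--:::-
230 oooo%%%*----------------*@%ooooooo*@@@@@@@@@@@@@@@@@@@@@@@@@@%%+---------+=-::::
234 ooooo%%%=---------------=%oooooooo=%@@@@@@@@@@@@@@@@@@@@@@@@@@%*---------==-::::
238 oooooo%%*----------------ooooooooo#@@@@@@@@@@@@@@@@@@@@@@@@@@@@#=---------+-::::
242 oooooo%%%=---------------+%%%##*%@@@@@@@@@@@@@@@@@@@@@@@@@@@@@%%+---------+--:::
246 ooooooo%%*----------------#@@@%@@@@@@@@@@@@@@@@@@@@@@@@@@@@@@@%%*---------==-:::
250 ooooooo%%%=---------------+%@@@%@@@@@@@@@@@@@@@@@@@@@@@@@@@@@@@%#---------==-:::
254 oooooooo%%#----------------%@@@@@@@@@@@@@@@@@@@@@@@@@@@@@@@@@@@@%=---------+-:-o
258 oooooooo%%%+---------------*#%######%%%%%%%%%%%%%%%%%%%@@@@%%@@@%*---------*=ooo
```

```bash
python3 -m jog '[[30,27,0,0],[65,57,0,0],[100,87,0,0],[130,114,0,0],[153,133,0,0],[153,133,30,0],[153,133,75,0],[153,133,105,0],[153,133,120,0],[153,133,121,0],[153,133,121,0]]' -1
python3 -m jog '[[0,-8,0,0],[0,-16,0,0],[0,-24,0,0],[0,-32,0,0],[0,-40,0,0],[0,-46,0,0],[0,-46,0,0]]'
python3 -m jog '[[0,-6,0,0],[0,-12,0,0],[0,-18,0,0],[0,-18,0,0]]'
```

```text
clock: 60.8
eef_pos: [479.0, -23.1, 74.0]
eef_rot: [0.0, -0.695, 0.719, -0.0]
ft_force: [0.4, 0.5, -0.5]
gripper_width: 0.0
clock: 61.5
eef_pos: [526.1, -24.1, 73.5]
eef_rot: [0.001, -0.695, 0.719, -0.001]
ft_force: [0.1, -0.6, -0.2]
gripper_width: 0.0
clock: 61.9
eef_pos: [539.1, -24.5, 72.8]
eef_rot: [-0.003, -0.695, 0.719, 0.004]
ft_force: [-8.8, -1.0, 4.1]
gripper_width: 0.1
```

```bash
python3 -m jog '[[0,-2,0,0],[0,-3,0,0],[0,-3,0,0]]'
python3 -m jog '[[0,20,0,0],[0,55,0,0],[0,65,-20,0],[0,65,-60,0],[0,65,-110,0],[0,65,-120,0],[0,65,-120,0]]'
python3 - <<'E'
from h import *
s=cam("scene");d=cam("side")
def blk(c,P):
    q=proj(c,[P])[0];u,v=q.astype(int);print(q);g=c["image"][v-10:v+11,u-16:u+17].mean(2)
    for r_ in g: print(''.join(" .:-=+*#%@"[min(9,int(x)//22)] for x in r_))
blk(s,[566,-26,80]);blk(s,[514,-24,80]);blk(d,[566,-26,80])
E
```

```text
clock: 62.2
eef_pos: [539.3, -24.5, 72.7]
eef_rot: [-0.005, -0.695, 0.719, 0.005]
ft_force: [-14.3, 0.8, 8.9]
gripper_width: -0.2
clock: 62.9
eef_pos: [482.6, -22.7, 195.8]
eef_rot: [0.002, -0.695, 0.719, -0.002]
ft_force: [0.6, -0.2, 0.0]
gripper_width: -0.3
[270.5 193.2]
+++***************####**++==+*++*
+++****###******###**++=====+++++
++**####**********++=========++++
+++*#####*##***++============++++
++++**###***++====++=========++++
++++++*##*++===++=========---=+++
++++=++***=+++===-=====---:--++++
++++==++++++==--:::----:--==+++++
++++===++++=--:.....::--=+++++++*
+++++====+==-:.... .:=+++++++++**
+++++++=====-:. .. .:=+++++++*++*
++++++++===-::.    .-++++++++*+*+
++++++++++===-:.   .-+++++*+***++
++++++++++++++=:...-=++++***++++*
===+++++++++++++====+++++++++++++
++===+++++++++++++===++++++++++++
++++===++++++***++===+++++++++***
+**++++===+++****++==++++++++****
*****++++===+++**++===++*********
*****+++=======++++===++++*******
***+++==--=======+++===++++******
[280.9 197.6]
**++====++=========+++++*+*******
++===++=========---=++++++*******
=+++===-=====---:--++++++*****
[... 643 characters left out ...]
------------------:.
-:... ....::--------====--==---:.
-:.........-------============-:.
=:........:--==-==============-:.
=:........:=+=================-:.
-:......:-=+++===+============-:.
-.......-++*++================-::
-: . ...:=+++=--:--===========-::
-:.... .:--==-::.::------====-:::
-:........::-:.....:----------:::
-..........:-:.... .:---------:::
-..........:-:. ....----=-------:
-:.......::=+-.   .:-===========:
-... . .:-=+*=:...:-============-
-.. .  .:=+**=::::-=============:
-. ..  .:=+++-------===-=======-:
-:..... :=++=-------------------:
-.   ...:-==--------------------:
-.  .  .:-----::::::-:-::-::-:-:.
-.  . ..:-----::::::::::::::::::.
-... ..::----:::::::::::::::::::.
```

```bash
python3 -c "
from rig import r
print(r.sense()['clock'],r.finish_job())"
```

```text
the job is handed in; nothing more can be done
63.0 None
```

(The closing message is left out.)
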